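Load the disinfection chamber, close its flap and set the dose

TASK

Swing the chamber's flap up and over and lower it gently onto its open stop, then stand every filter canister on the bench inside the chamber, neck up, side by side. With all of them in, swing the flap back over and lower it gently until it is fully shut; then, as the last thing, turn the knob of the control unit until the pointer lines up with the steel mark. Never let the flap slam, and leave the tape roll, the bottle and the welder alone.

Things in the scene. Friction and masses are not known exactly. Their poses are not given: they have to be found in the camera images.
- chamber: White sheet-steel disinfection chamber fixed to the bench: open-topped box 280 (its x) x 190 (its y) x 82 mm high, walls and floor 6 mm, covered by a hinged flap. Origin: centre of its underside, on the bench; z up. Inside 268 x 178 mm, 76 mm deep: room for six canisters standing in 2 rows of 3. Its yaw varies by about 0.15 rad.
- flap (a joint): Hinge angle of the chamber's flap, rad: 0 closed, lying flat on the rim; 1.57 upright; 2.4 fully open, leaning back on its stop beyond the hinge. The hinge is damped but does not hold the flap: let go anywhere, it falls to one side or the other and slams unless it is within about 0.04 rad (10 mm at the bar) of a stop. Flap 280 x 190 x 8 mm, 0.45 kg, white frame with a clear window.
- flap_hinge (a point): Centre of the flap's hinge line, above the chamber's left (+y) wall: at (0, +95, +86) mm in the chamber's frame. The hinge line runs along the chamber's x axis; the closed flap reaches from it toward the chamber's -y, and opens upward and over to +y.
- flap_bar (a point): Middle of the flap's pull bar: a round steel bar, diameter 12 mm, parallel to the hinge line, 240 mm from it in the plane of the flap and 50 mm beyond the flap's free edge, held by an arm at each end (arms 150 mm apart). It can be pinched from above between the arms at any flap angle, and turns between the fingers as the flap swings.
- unit: Grey control unit fixed to the bench at the left, 210 (its x) x 150 (its y) x 60 mm high. Origin: centre of its underside; z up. On its flat top are a knob and, beyond it, a straight scale along its y axis.
- dial (a joint): Angle of the knob, rad, growing clockwise seen from above, 0 to 3.3 between end stops; it stays where it is left. Each rad clockwise moves the pointer 20 mm toward the unit's +y. At 0 the grip bar of the knob lies along the unit's x axis.
- dial_grip (a point): Point to grip on the knob, on its upright axis, at (-45, 0, +97) mm in the unit's frame, 7 mm below the knob's top. The knob has an upright grip bar 49 mm long, 14 mm thick and 32 mm high (its lowest 2 mm sunk in a round black disc of radius 26 mm, whose top lies 23 mm below this point): pinch the bar across its thickness from above. Its axes turn with the knob: its x runs along the bar.
- pointer_tip (a point): Tip of the black pointer that slides along the scale as the knob turns; blade 4 mm wide, pointing to the unit's +x, on the near side of the scale line; the tip lies 13 mm above the unit's top.
- mark_tip (a point): Tip of the bare steel mark clipped on the far side of the scale line, blade 4 mm wide pointing at the pointer (to the unit's -x); its axes are those of the unit. It stays where it is. The pointer is aligned when both tips have the same y in the unit's frame; the tips pass 4 mm apart.
- can1_neck (a point): Grey plastic filter canister, 0.08 to 0.17 kg, loose: round body diameter 70 mm, 26 mm high, with a central round neck on top, diameter 34 mm, 32 mm high (58 mm in all), standing neck up. This point is on its axis 45 mm above its underside, where the neck is gripped; z along the axis. Three to five of the five canisters are present; an absent one reads None.
- can2_neck (a point): Grey plastic filter canister, 0.08 to 0.17 kg, loose: round body diameter 70 mm, 26 mm high, with a central round neck on top, diameter 34 mm, 32 mm high (58 mm in all), standing neck up. This point is on its axis 45 mm above its underside, where the neck is gripped; z along the axis. Three to five of the five canisters are present; an absent one reads None.
- can3_neck (a point): Grey plastic filter canister, 0.08 to 0.17 kg, loose: round body diameter 70 mm, 26 mm high, with a central round neck on top, diameter 34 mm, 32 mm high (58 mm in all), standing neck up. This point is on its axis 45 mm above its underside, where the neck is gripped; z along the axis. Three to five of the five canisters are present; an absent one reads None.
- can4_neck (a point): Grey plastic filter canister, 0.08 to 0.17 kg, loose: round body diameter 70 mm, 26 mm high, with a central round neck on top, diameter 34 mm, 32 mm high (58 mm in all), standing neck up. This point is on its axis 45 mm above its underside, where the neck is gripped; z along the axis. Three to five of the five canisters are present; an absent one reads None.
- can5_neck (a point): Grey plastic filter canister, 0.08 to 0.17 kg, loose: round body diameter 70 mm, 26 mm high, with a central round neck on top, diameter 34 mm, 32 mm high (58 mm in all), standing neck up. This point is on its axis 45 mm above its underside, where the neck is gripped; z along the axis. Three to five of the five canisters are present; an absent one reads None.
- tape_roll: Bystander, leave alone: roll of paper tape, diameter 90 mm, 25 mm high; origin at the centre of its underside.
- sanitiser: Bystander, leave alone: white bottle, diameter 60 mm, 150 mm high; origin at the centre of its underside.
- welder_mid (a point): Bystander, leave alone: black hand-held welder lying on the bench, 220 mm long; point at mid-length.
Not all that is in view belongs to the job. Leave any turquoise look-alike of the part that bears can5_neck alone. What is shaped like the part that bears can4_neck but green is not meant.

How it is judged:
By the outcome, as a careful person would: the job done as asked, in the order asked, and still so for the second after the job is handed in, with the robot touching nothing.
Of can1, can2, can3, can4, can5 only 3 to 5 are there at a start; the rules pass over those that are not, and their reading is None.
At some moment in a run one of can1, can2, can3, can4, can5 may be knocked a few centimetres aside while the robot is not near it.
It also fails if it takes over 210 s, if anything falls off the work surface, if the arm or the gripper's body presses on something with over 40 N, if the wrist force passes 120 N, or if a joint passes its speed limit or range.

ROBOT

A 7-joint arm with a two-finger parallel gripper is mounted at the origin on the work surface. World frame = base frame: x ahead of the robot, y to its left, z up, the work surface at z = 0. Lengths are in m, angles in rad, forces in N, time in s.
With the tool pointing down it reaches from about 0.425 to 0.875 m from the base axis. Payload 4.7 kg.
Tool frame: the origin (TCP) lies on the centre line of the jaws, within the pads' length; the fingertips stand 22 mm ahead of it and the grasp point (between the pads) lies 3 mm ahead of it; z points along the fingers, y is the direction in which the jaws open and shut (so a half turn about z gives the same grasp; the last joint's range is limited). The gripper opens to 87 mm and grips with 3 to 60 N. Pads are 19 mm wide; open, the fingers measure 117 mm over their backs; the gripper's body (75 mm by 190 mm) begins 51 mm behind the grasp point.
Start: joints at [-1.196, 0.321, -0.07, 1.45, 0.023, 1.371, -0.057], TCP at [0.229, 0.608, 0.245] pointing down, gripper open.
Joint ranges: [-2.86, 2.86], [-0.3, 2.09], [-1.38, 1.24], [0.06, 2.45], [-1.56, 4.7], [0.09, 2.05], [-2.69, 2.69]. Speed limits (rad/s): [2.57, 2.57, 3.14, 3.14, 3.14, 3.14, 3.14].

INTERFACE

Orientations are given as a rotation vector (axis times angle).
In Python, from bench import ctrl, imaging, close_job, finder gives the robot as it stands. The module is installed in compiled form; this text tells all that it offers.
- The arm moves only by the shell command python3 -m jog 'ROWS' [FORCE]. ROWS is JSON, a list that holds one entry, the list of rows, each a list of 7 numbers: the shift along the tool's x, y, z in cm, then the turn, a rotation vector about the tool's x, y, z in degrees, then the finger opening in cm, from 0 to 8.7. In form: [[[dx, dy, dz, ax, ay, az, claw], ...]]. A call has 1 to 12 rows; each row shifts and turns the commanded pose from where the row before left it, along the tool's axes as they then stand; what a row does not reach is not made up. A row lasts 1/10 s, in which the tool goes at most 50 mm and 8.59 degrees, less where a joint would pass 70% of its speed; a pose out of reach is approached as far as the arm can. A call is refused whole if a number of a shift passes 5 or a number of a turn 8.59, either way. A call with a gripper value outside its range is refused whole. The fingers move at their own pace and stop on an object; FORCE is the grip in N (left out, the last holds). Time passes only in rows, so rows that do not move let the fingers close. It gives the time, the measured TCP pose, the force and the opening at its end, in the units of the state.
- ctrl.get_state(): the state, without advancing time (a new reading comes with each control period).
- imaging.get_image(name): name is "side" or "top" or "wrist"; returns a dict with "frame" (400x640x3 uint8, red, green, blue), "intrinsics" (3x3 intrinsics, pixels), "pose" (4x4, takes a point from camera to world coordinates). Camera axes: x right, y down, z forward; pixel columns grow to the right and rows downward; lengths in m; the calibration is good to about 2 mm. The wrist camera is an equidistant fisheye: a pixel r from the principal point sees the ray r / f radians off the axis. A picture is of the moment at which its call begins. There is no depth.
- close_job(): hands the job in, once; it reports no verdict.
Trained networks look in the newest picture that a camera, given by its name, has taken for a name from the list of things; names that differ only in an ending like _2 or _b are one class to them, and where a whole thing is asked for, a point or a joint stands for the part that bears it (a point fixed in the world has none). Each returns a list of dicts, best first, with "conf" (0 to 1); they miss things now and then, are a little off and sometimes report something else, mostly with a low value. They report only what shows in the picture. A call takes as long as a camera call. They do not tell look-alikes from the thing itself.
- finder.trace(label, camera): "region" (400x640 bool, what is visible of it) and "point" ([row, column] as shares, 0 to 1, of the picture: columns of its width, rows of its height, amid what is visible of it).
- finder.spot_point(label, camera): "point" ([row, column] as shares, 0 to 1, of the picture: columns of its width, rows of its height: a listed point, or the origin of a listed thing).
The state is a dict: "time": time; "joint_positions": joint angles; "qd": joint speeds; "joint_torque": joint torques, N m; "position": TCP position; "tool_rot": TCP orientation; "ft_force": force on the tool from outside, world axes, zero at the start; "torque": the same for the moment, N m; "grip_width": opening from 0.0 (shut) to 1.0 (fully open).
Only numpy, scipy, OpenCV 4.12 (cv2) and the standard library are available. Lean on these libraries where they do the work, as an engineer would, in place of code of your own. Each camera call takes 0.05 s, during which the arm holds its last target. There are 200 camera calls.

## Working session

There is one attempt and no reset: what is moved stays moved. The work goes in short steps, Python scripts to look and compute and a shell command to move; the robot and the scene stay as the last step left them, time stands still between calls to the robot, and variables do not carry over. Pictures are saved under pics/ and viewed, about 12 in all and at most 16, crops included, and the job is handed in when it is done.

```bash
mkdir -p pics
cat > h.py <<'E'
import numpy as np, cv2
from bench import ctrl, imaging, finder
from scipy.spatial.transform import Rotation as R
def pic(n):
    return imaging.get_image(n)
def ray(im,px,cam):
    K=np.array(im["intrinsics"]);T=np.array(im["pose"])
    x=(px[0]-K[0,2])/K[0,0];y=(px[1]-K[1,2])/K[1,1]
    if cam=="wrist":
        r=np.hypot(x,y); d=np.array([x/r*np.sin(r),y/r*np.sin(r),np.cos(r)]) if r>1e-9 else np.array([0,0,1.])
    else: d=np.array([x,y,1.])
    d=T[:3,:3]@d
    return T[:3,3],d/np.linalg.norm(d)
def atz(im,px,cam,z):
    o,d=ray(im,px,cam); return o+d*(z-o[2])/d[2]
def tri(rs):
    A=0;b=0
    for o,d in rs:
        P=np.eye(3)-np.outer(d,d);A=A+P;b=b+P@o
    p=np.linalg.solve(A,b); return p,[float(np.linalg.norm((np.eye(3)-np.outer(d,d))@(p-o))) for o,d in rs]
def proj(im,p,cam):
    K=np.array(im["intrinsics"]);T=np.array(im["pose"]);c=T[:3,:3].T@(np.array(p)-T[:3,3])
    if cam=="wrist":
        r=np.hypot(c[0],c[1]);th=np.arctan2(r,c[2]);u=c[:2]/r*th
    else: u=c[:2]/c[2]
    return np.array([K[0,0]*u[0]+K[0,2],K[1,1]*u[1]+K[1,2]])
def spots(l,cam):
    return [(round(d["conf"],2),np.round([d["point"][1]*640,d["point"][0]*400],1)) for d in finder.spot_point(l,cam)]
def save(im,n,crop=None,s=1):
    f=im["frame"]
    if crop: f=f[crop[1]:crop[3],crop[0]:crop[2]]
    cv2.imwrite("pics/"+n,cv2.resize(f[:,:,::-1],None,fx=s,fy=s,interpolation=cv2.INTER_CUBIC))
E
python3 - <<'E'
from h import *
s=ctrl.get_state();print({k:np.round(v,3) for k,v in s.items()})
fs=[]
for c in("top","side","wrist"):
    im=pic(c); save(im,c+"0.png");print(c,np.round(im["intrinsics"],1).tolist(),np.round(im["pose"],3).tolist())
    for l in["chamber","flap_hinge","flap_bar","unit","dial_grip","pointer_tip","mark_tip","can1_neck","can4_neck","can5_neck","tape_roll","sanitiser","welder_mid"]:
        print(l,[(a,p.tolist()) for a,p in spots(l,c)])
E
```

```text
{'time': np.float64(0.0), 'joint_positions': array([-1.196,  0.322, -0.07 ,  1.452,  0.023,  1.371, -0.057]), 'qd': array([ 0.001, -0.   , -0.001, -0.   ,  0.002,  0.001, -0.   ]), 'joint_torque': array([ 0.0000e+00, -4.9130e+01, -4.0400e-01, -3.1252e+01, -6.4000e-02,
        4.4000e-02,  0.0000e+00]), 'position': array([0.229, 0.608, 0.243]), 'tool_rot': array([-5.64e-01, -3.09e+00,  3.00e-03]), 'ft_force': array([ 0.822,  0.016, -0.782]), 'torque': array([0.001, 0.024, 0.016]), 'grip_width': np.float64(1.001)}
top [[453.4, 0.0, 320.9], [0.0, 453.4, 201.3], [0.0, 0.0, 1.0]] [[0.004, -0.989, 0.149, 0.36], [-1.0, -0.003, 0.01, -0.078], [-0.009, -0.149, -0.989, 1.44], [0.0, 0.0, 0.0, 1.0]]
chamber [(0.59, [283.1, 213.6]), (0.18, [244.5, 209.9])]
flap_hinge [(0.83, [246.9, 208.5])]
flap_bar [(0.67, [323.2, 210.3])]
unit [(0.72, [438.9, 237.2]), (0.59, [181.5, 214.9])]
dial_grip [(0.76, [170.3, 223.6])]
pointer_tip [(0.58, [186.1, 193.8])]
mark_tip [(0.32, [440.2, 235.3])]
can1_neck [(0.67, [407.6, 255.6])]
can4_neck [(0.8, [436.6, 235.9]), (0.61, [480.7, 212.3])]
can5_neck [(0.8, [360.7
[... 639 characters left out ...]
5]), (0.37, [246.2, 322.7])]
can4_neck [(0.8, [349.2, 131.2])]
can5_neck [(0.95, [356.2, 171.5]), (0.57, [309.3, 182.4])]
tape_roll [(0.97, [238.7, 240.1])]
sanitiser [(0.89, [249.2, 323.6])]
welder_mid [(0.9, [293.8, 134.8])]
wrist [[309.7, 0.0, 319.6], [0.0, 309.7, 201.2], [0.0, 0.0, 1.0]] [[0.353, 0.893, 0.279, 0.152], [0.936, -0.337, -0.106, 0.637], [-0.001, 0.299, -0.954, 0.384], [0.0, 0.0, 0.0, 1.0]]
chamber []
flap_hinge []
flap_bar []
unit [(0.44, [28.7, 378.9])]
dial_grip []
pointer_tip []
mark_tip []
can1_neck [(0.56, [28.4, 358.2])]
can4_neck [(0.68, [30.2, 379.4]), (0.6, [27.7, 393.7])]
can5_neck [(0.71, [50.4, 378.4])]
tape_roll []
sanitiser [(0.51, [55.4, 399.0])]
welder_mid []
```

View pics/top0.png

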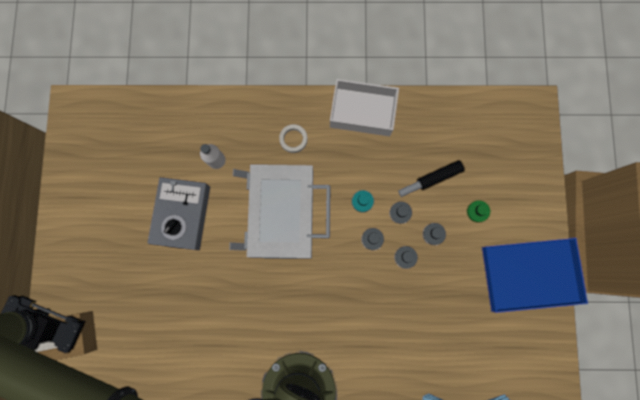

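View pics/side0.png

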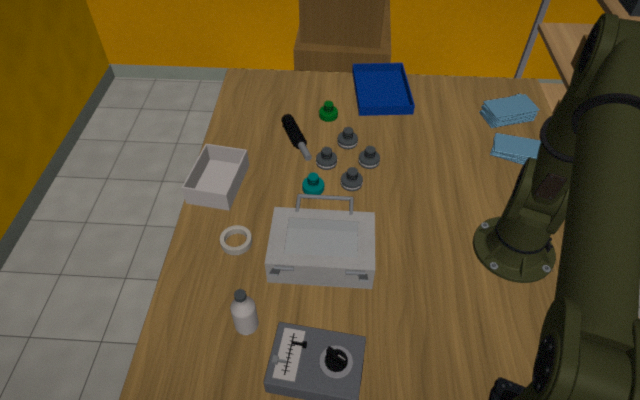

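Run:
```python
from h import *
t=pic("top");s=pic("side")
T=lambda p:ray(t,p,"top");S=lambda p:ray(s,p,"side")
for n,a,b in [("bar",(327,211),(324.5,196.6)),("hinge",(246.9,208.5),(319.2,263.7)),("canA",(401,212),(326,156)),("canB",(434.5,234),(347,136)),("canC",(372.5,239),(352,177)),("canD",(406,257),(369,155)),("knob",(172,225),(336,354)),("ptr",(186.1,200),(304,345)),("mark",(172,184),(284.1,358.6)),("bottle",(206,149),(240,294)),("turq",(362,201),(313,182))]:
    p,e=tri([T(a),S(b)]);print(n,np.round(p,3),np.round(e,3))
save(t,"t1.png",(230,150,490,280),3)
```

```text
bar [ 0.536 -0.083  0.089] [0.001 0.001]
hinge [0.539 0.156 0.104] [0. 0.]
canA [ 0.542 -0.315  0.029] [0.002 0.002]
canB [ 0.474 -0.417  0.03 ] [0.003 0.003]
canC [ 0.456 -0.225  0.029] [0.001 0.001]
canD [ 0.401 -0.327  0.031] [0.002 0.002]
knob [0.49  0.381 0.092] [0.001 0.001]
ptr [0.567 0.352 0.063] [0.004 0.004]
mark [0.61  0.393 0.079] [0.007 0.007]
bottle [0.713 0.275 0.142] [0.001 0.001]
turq [ 0.576 -0.193  0.031] [0.002 0.002]
```

View pics/t1.png

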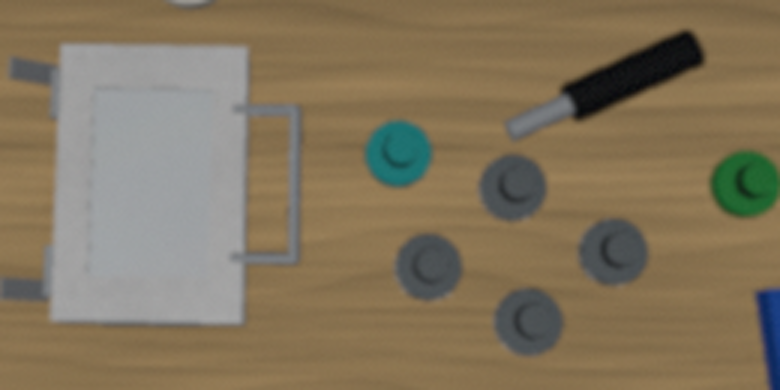

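```bash
python3 -m jog '[[[0,0,-1,0,0,-6.6,8.7],[0,0,-1,0,0,-6.6,8.7],[0,0,-1,0,0,-6.6,8.7],[-2,-4.3,0,0,0,0,8.7],[-2,-4.3,0,0,0,0,8.7],[-2,-4.3,0,0,0,0,8.7],[-2,-4.3,0,0,0,0,8.7],[-2,-4.3,0,0,0,0,8.7],[-2,-4.3,0,0,0,0,8.7],[-2,-4.3,0,0,0,0,8.7],[-2,-4.3,0,0,0,0,8.7]]]'
python3 -m jog '[[[-2,-4.3,0,0,0,0,8.7],[-2,-4.3,0,0,0,0,8.7],[-2,-4.3,0,0,0,0,8.7],[-2,-4.3,0,0,0,0,8.7],[-2,-4.3,0,0,0,0,8.7],[-2,-4.3,0,0,0,0,8.7],[-2,-4.3,0,0,0,0,8.7],[-2,-4.3,0,0,0,0,8.7],[0,0,0,0,0,0,8.7],[0,0,0,0,0,0,8.7]]]'
python3 - <<'E'
from h import *
w=pic("wrist");save(w,"w1.png");s=ctrl.get_state();print(s["time"],s["position"],R.from_rotvec(s["tool_rot"]).as_matrix().round(3).tolist())
for l in["flap_bar","can1_neck","can5_neck"]:
    for c,p in spots(l,"wrist"): print(l,c,p,atz(w,p,"wrist",.086 if "bar" in l else .045))
E
```

```text
time: 3.3
position: [0.3848, 0.2599, 0.2749]
tool_rot: [0.024, 3.141, 0.001]
ft_force: [1.7, 1.1, -0.8]
grip_width: 1.003
time: 4.3
position: [0.539, -0.0858, 0.2744]
tool_rot: [-0.029, -3.141, 0.0]
ft_force: [0.2, 0.5, -0.6]
grip_width: 1.0
4.35 [ 0.53887001 -0.0840996   0.27439177] [[-1.0, 0.015, -0.0], [0.015, 1.0, 0.001], [0.0, 0.001, -1.0]]
flap_bar 0.77 [318.8 180.8] [ 0.53501265 -0.08709172  0.086     ]
flap_bar 0.56 [390.7 312.4] [0.71627449 0.00586312 0.086     ]
can1_neck 0.97 [136.9  82. ] [ 0.40249728 -0.32420127  0.045     ]
can1_neck 0.33 [622.9 152.8] [0.49023984 0.45695095 0.045     ]
can5_neck 0.95 [233.6 205.1] [ 0.57433643 -0.19762637  0.045     ]
can5_neck 0.93 [202.1 113.5] [ 0.45522542 -0.2296599   0.045     ]
can5_neck 0.54 [ 92.8 143.5] [ 0.47739698 -0.41447401  0.045     ]
```

View pics/w1.png

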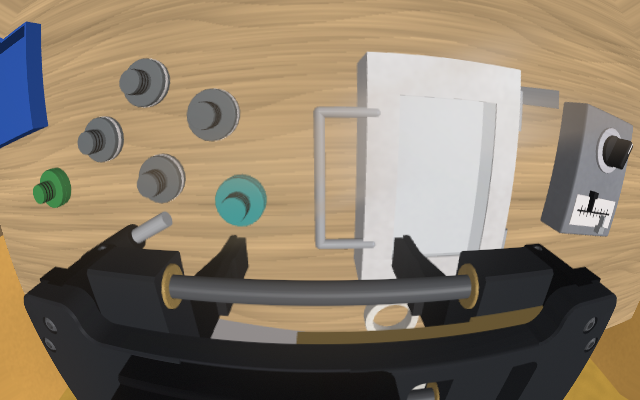

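```bash
cat > barline.py <<'E'
from h import *
# bar centreline points by gradient per row in wrist image
def bar(w,rows,c0,c1):
    g=cv2.cvtColor(w["frame"],cv2.COLOR_RGB2GRAY).astype(float);f=cv2.cvtColor(w["frame"],cv2.COLOR_RGB2HSV)[:,:,1].astype(float)
    out=[]
    for r in rows:
        seg=f[r,c0:c1]; m=seg<60; i=np.where(m)[0]
        if len(i): out.append((c0+i.mean(),r,len(i)))
    return out
E
python3 - <<'E'
from barline import *
w=pic("wrist")
b=bar(w,range(125,240,10),305,335)
print(b)
for u,v,n in b: print(atz(w,(u+.0,v),"wrist",.086).round(4))
for u,v in [(359,54),(369,52),(520,70),(503,250)]: print(u,v,atz(w,(u,v),"wrist",.09).round(4))
E
```

```text
[(np.float64(316.0), 125, 11), (np.float64(316.0), 135, 11), (np.float64(316.0), 145, 11), (np.float64(316.0), 155, 11), (np.float64(316.5), 165, 10), (np.float64(316.5), 175, 10), (np.float64(316.5), 185, 10), (np.float64(316.5), 195, 10), (np.float64(317.0), 205, 11), (np.float64(317.0), 215, 11), (np.float64(317.0), 225, 11), (np.float64(316.5), 235, 10)]
[ 0.4744 -0.0861  0.086 ]
[ 0.4851 -0.0863  0.086 ]
[ 0.4958 -0.0864  0.086 ]
[ 0.5066 -0.0866  0.086 ]
[ 0.5175 -0.0862  0.086 ]
[ 0.5285 -0.0864  0.086 ]
[ 0.5397 -0.0865  0.086 ]
[ 0.5511 -0.0867  0.086 ]
[ 0.5627 -0.0863  0.086 ]
[ 0.5746 -0.0865  0.086 ]
[ 0.5867 -0.0867  0.086 ]
[ 0.5991 -0.0875  0.086 ]
359 54 [ 0.3991 -0.0409  0.09  ]
369 52 [ 0.3965 -0.0304  0.09  ]
520 70 [0.397  0.1563 0.09  ]
503 250 [0.6283 0.1603 0.09  ]
```

```bash
python3 -m jog '[[[0.4,-0.2,3.6,0,0,-0.6,3],[0,0,3.6,0,0,0,3],[0,0,3.6,0,0,0,3],[0,0,3.2,0,0,0,3],[0,0,0,0,0,0,3],[0,0,0,0,0,0,3]]]'
python3 - <<'E'
from barline import *
w=pic("wrist");save(w,"w2.png");s=ctrl.get_state();print(s["position"],s["grip_width"])
p=spots("flap_bar","wrist");print(p,[atz(w,q,"wrist",.086) for _,q in p])
for z in(.08,.086,.092):print([atz(w,(u,v),"wrist",z).round(4).tolist() for u,v,n in bar(w,range(70,200,30),290,345)])
E
```

```text
time: 5.15
position: [0.5351, -0.0859, 0.1352]
tool_rot: [-0.006, -3.141, -0.0]
ft_force: [-0.2, 0.1, 0.7]
grip_width: 0.541
[ 0.53601442 -0.08619908  0.13623251] 0.49279843781513816
[(0.97, array([320.2, 233.6]))] [array([ 0.53342703, -0.08591199,  0.086     ])]
[[0.4662, -0.0811, 0.08], [0.4854, -0.0859, 0.08], [0.5052, -0.0859, 0.08]]
[[0.4658, -0.0813, 0.086], [0.4844, -0.0859, 0.086], [0.5035, -0.0859, 0.086]]
[[0.4654, -0.0814, 0.092], [0.4833, -0.0859, 0.092], [0.5019, -0.0859, 0.092]]
```

View pics/w2.png

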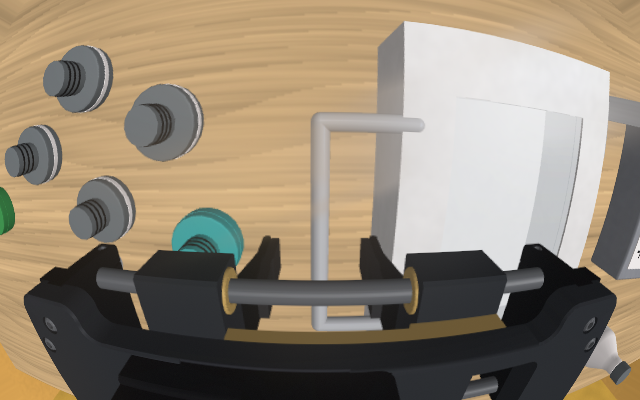

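```bash
python3 -m jog '[[[0,0,1.5,0,0,0,3],[0,0,1.6,0,0,0,3],[0,0,1.6,0,0,0,3],[0,0,0,0,0,0,3],[0,0,0,0,0,0,0],[0,0,0,0,0,0,0],[0,0,0,0,0,0,0],[0,0,0,0,0,0,0],[0,0,0,0,0,0,0],[0,0,0,0,0,0,0],[0,0,0,0,0,0,0]]]' 25
python3 -m jog '[[[0,0,0,0,0,0,0]]]'
```

```text
time: 6.35
position: [0.5357, -0.0862, 0.0884]
tool_rot: [0.007, 3.14, 0.001]
ft_force: [-1.4, 1.7, 6.2]
grip_width: 0.127
time: 6.45
position: [0.5357, -0.0862, 0.0884]
tool_rot: [0.007, 3.14, 0.001]
ft_force: [-0.2, 1.0, 6.0]
grip_width: 0.127
```

Run:
```python
import numpy as np
th=np.r_[0,.03,.08,.15,np.arange(.25,2.26,.1),2.3,2.34,2.37,2.39,2.4]
P=np.round(np.c_[-24*np.cos(th),-24*np.sin(th)],1)
D=np.round(np.diff(P,axis=0),1)
for i,(a,d) in enumerate(zip(th[1:],D)): print(round(a,2),"[%g,%g]"%(d[0],d[1]),end="\n" if i%6==5 else "  ")
```

```text
0.03 [0,-0.7]  0.08 [0.1,-1.2]  0.15 [0.2,-1.7]  0.25 [0.4,-2.3]  0.35 [0.8,-2.3]  0.45 [0.9,-2.2]
0.55 [1.1,-2.1]  0.65 [1.4,-2]  0.75 [1.5,-1.9]  0.85 [1.8,-1.6]  0.95 [1.8,-1.5]  1.05 [2.1,-1.3]
1.15 [2.1,-1.1]  1.25 [2.2,-0.9]  1.35 [2.3,-0.6]  1.45 [2.4,-0.4]  1.55 [2.4,-0.2]  1.65 [2.4,0.1]
1.75 [2.4,0.3]  1.85 [2.3,0.5]  1.95 [2.3,0.8]  2.05 [2.2,1]  2.15 [2,1.2]  2.25 [2,1.4]
2.3 [0.9,0.8]  2.34 [0.7,0.7]  2.37 [0.5,0.5]  2.39 [0.3,0.3]  2.4 [0.2,0.2]
```

```bash
python3 -m jog '[[[0,0,-0.7,0,0,0,0],[0,0.1,-1.2,0,0,0,0],[0,0.2,-1.7,0,0,0,0],[0,0.4,-2.3,0,0,0,0],[0,0.8,-2.3,0,0,0,0],[0,0.9,-2.2,0,0,0,0]]]'
```

```text
time: 7.05
position: [0.5357, -0.0634, 0.1927]
tool_rot: [0.009, 3.139, -0.002]
ft_force: [4.9, 1.1, -3.6]
grip_width: 0.13
```

```bash
python3 -m jog '[[[0,1.1,-2.1,0,0,0,0],[0,1.4,-2.0,0,0,0,0],[0,1.5,-1.9,0,0,0,0],[0,1.8,-1.6,0,0,0,0],[0,1.8,-1.5,0,0,0,0],[0,2.1,-1.3,0,0,0,0],[0,2.1,-1.1,0,0,0,0],[0,2.2,-0.9,0,0,0,0],[0,2.3,-0.6,0,0,0,0],[0,2.4,-0.4,0,0,0,0],[0,2.4,-0.2,0,0,0,0]]]'
python3 -m jog '[[[0,2.4,0.1,0,0,0,0],[0,2.4,0.3,0,0,0,0],[0,2.3,0.5,0,0,0,0],[0,2.3,0.8,0,0,0,0],[0,2.2,1.0,0,0,0,0],[0,2.0,1.2,0,0,0,0]]]'
```

```text
time: 8.15
position: [0.5378, 0.1467, 0.3305]
tool_rot: [0.012, 3.136, -0.002]
ft_force: [4.5, -1.9, 0.3]
grip_width: 0.126
time: 8.75
position: [0.5389, 0.2844, 0.2894]
tool_rot: [0.01, 3.136, -0.001]
ft_force: [6.3, -0.9, 0.1]
grip_width: 0.128
```

```bash
python3 -m jog '[[[0,1.0,0.7,0,0,0,0],[0,1.0,0.7,0,0,0,0],[0,0.5,0.4,0,0,0,0],[0,0.4,0.4,0,0,0,0],[0,0.4,0.4,0,0,0,0],[0,0.3,0.3,0,0,0,0],[0,0.2,0.2,0,0,0,0],[0,0.2,0.2,0,0,0,0]]]'
python3 -m jog '[[[0,0.2,0.2,0,0,0,0],[0,0.2,0.2,0,0,0,0],[0,0,0,0,0,0,0]]]'
python3 -m jog '[[[0,0.1,0.2,0,0,0,0],[0,0.1,0.2,0,0,0,0],[0,0,0,0,0,0,0]]]'
```

```text
time: 9.55
position: [0.5393, 0.3237, 0.2563]
tool_rot: [0.01, 3.136, -0.0]
ft_force: [6.3, 0.9, 1.1]
grip_width: 0.125
time: 9.85
position: [0.5393, 0.3278, 0.2519]
tool_rot: [0.01, 3.136, -0.001]
ft_force: [6.4, 1.6, 0.2]
grip_width: 0.121
time: 10.15
position: [0.5394, 0.3307, 0.2485]
tool_rot: [0.009, 3.136, 0.002]
ft_force: [7.6, 1.9, 0.4]
grip_width: 0.122
```

```bash
python3 -m jog '[[[0,0,0,0,0,0,3.5],[0,0,0,0,0,0,3.5],[0,0,0,0,0,0,3.5],[0,0,0,0,0,0,3.5],[0,0,-2,0,0,0,3.5],[0,0,-3,0,0,0,3.5],[0,0,-3,0,0,0,3.5]]]'
python3 -m jog '[[[0,0,-2,0,0,-8.2,6],[0,0,-2,0,0,-8.2,6],[0,0,0,0,0,-8.2,6],[0,0,0,0,0,-8.2,6],[0,0,0,0,0,-8.2,6],[0,0,0,0,0,-8.2,6],[0,0,0,0,0,-8.2,6],[0,0,0,0,0,-8.2,6],[0,0,0,0,0,-8.2,6],[0,0,0,0,0,-8.2,6],[0,0,0,0,0,-8.2,6]]]'
python3 -m jog '[[[4.6,0.5,0,0,0,0,6],[4.6,0.5,0,0,0,0,6],[4.6,0.5,0,0,0,0,6],[4.6,0.5,0,0,0,0,6],[4.6,0.5,0,0,0,0,6],[4.6,0.5,0,0,0,0,6],[4.6,0.5,0,0,0,0,6],[4.6,0.5,0,0,0,0,6],[4.6,0.5,0,0,0,0,6],[4.6,0.5,0,0,0,0,6],[4.6,0.5,2,0,0,0,6],[4.6,0.5,2,0,0,0,6]]]'
python3 -m jog '[[[0,0,0,0,0,0,6],[0,0,0,0,0,0,6]]]'
python3 - <<'E'
from h import *
w=pic("wrist");save(w,"w3.png");s=ctrl.get_state();print(s["position"],R.from_rotvec(s["tool_rot"]).as_matrix().round(3).tolist())
for l in["can1_neck","can5_neck","welder_mid","flap_bar"]:
    for c,p in spots(l,"wrist"): print(l,c,p,atz(w,p,"wrist",.045).round(4))
t=pic("top");save(t,"t2.png",(150,120,490,280),2.3)
E
```

```text
time: 10.85
position: [0.5363, 0.3301, 0.3279]
tool_rot: [-0.007, -3.14, 0.002]
ft_force: [0.4, -0.1, -0.3]
grip_width: 0.398
time: 11.95
position: [0.5366, 0.3302, 0.3673]
tool_rot: [2.226, -2.216, -0.0]
ft_force: [-0.7, 0.8, -0.2]
grip_width: 0.69
time: 13.15
position: [0.531, 0.0233, 0.2967]
tool_rot: [2.114, -2.202, -0.04]
ft_force: [0.3, -0.3, -0.0]
grip_width: 0.689
time: 13.35
position: [0.5298, 0.0312, 0.2977]
tool_rot: [2.129, -2.193, -0.046]
ft_force: [-0.4, 0.8, 0.5]
grip_width: 0.692
[0.52981    0.03309492 0.29867802] [[-0.025, -0.996, -0.08], [-0.999, 0.028, -0.038], [0.04, 0.079, -0.996]]
can5_neck 0.82 [260.3   8.6] [ 0.5774 -0.1971  0.045 ]
flap_bar 0.18 [298.2 196.1] [0.5375 0.0529 0.045 ]
```

View pics/w3.png

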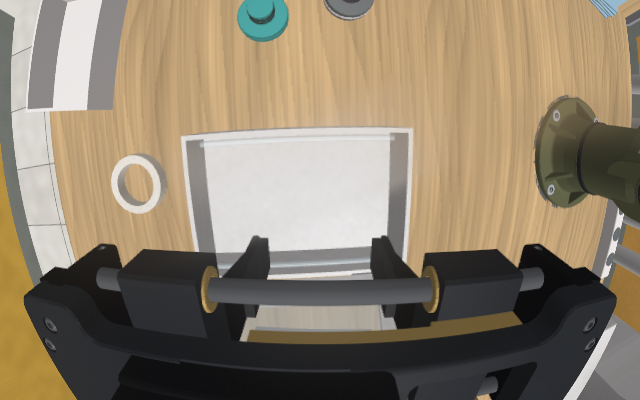

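View pics/t2.png

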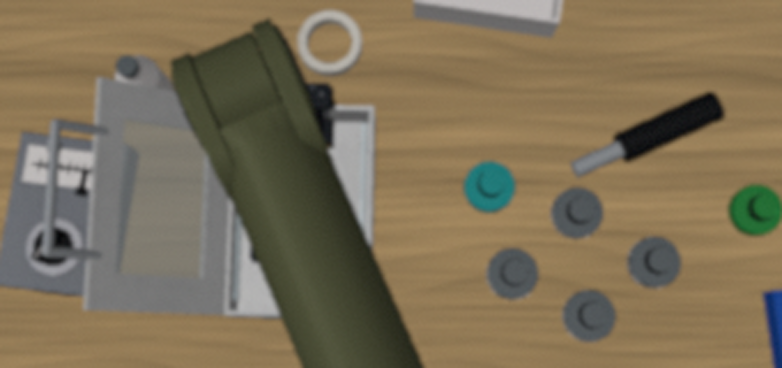

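Run:
```python
from h import *
s=ctrl.get_state();print(np.round(s["joint_positions"],2),np.round(s["joint_torque"],1))
```

```text
[ 0.97  0.39 -1.38  1.57  0.38  1.59  2.69] [  0.1 -27.7 -11.9 -29.2   0.1   0.4  -0. ]
```

```bash
python3 -m jog '[[[0,0,-2,0,0,8.5,6],[0,0,-2,0,0,8.5,6],[0,0,0,0,0,8.5,6],[0,0,0,0,0,8.5,6],[0,0,0,0,0,8.5,6],[0,0,0,0,0,8.5,6],[0,0,0,0,0,8.5,6],[0,0,0,0,0,8.5,6],[0,0,0,0,0,8.5,6],[0,0,0,0,0,8.5,6],[0,0,0,0,0,8.5,6]]]'
python3 -m jog '[[[0,0,0,0,0,8.5,6],[0,0,0,0,0,8.5,6],[0,0,0,0,0,8.5,6],[0,0,0,0,0,8.5,6],[0,0,0,0,0,8.5,6],[0,0,0,0,0,8.5,6],[0,0,0,0,0,8.5,6],[0,0,0,0,0,8.5,6],[0,0,0,0,0,8.5,6],[0,0,0,0,0,8.5,6],[0,0,0,0,0,0,6],[0,0,0,0,0,0,6]]]'
cat > st.py <<'E'
from h import *
import sys
s=ctrl.get_state();M=R.from_rotvec(s["tool_rot"]).as_matrix()
print("t",round(float(s["time"]),2),"p",np.round(s["position"],4),"q",np.round(s["joint_positions"],2),"g",round(float(s["grip_width"])*87,1))
# correction to desired orientation: tool x at yaw argv[1] deg, tool z down
a=np.radians(float(sys.argv[1]));x=np.array([np.cos(a),np.sin(a),0]);z=np.array([0,0,-1.]);D=np.c_[x,np.cross(z,x),z]
print("turn(deg)",np.degrees(R.from_matrix(M.T@D).as_rotvec()).round(2))
for k in sys.argv[2:]:
    t=np.array(eval(k));print(k,"tool cm",(D.T@(t-s["position"])*100).round(2))
E
python3 st.py 90 "[.456,-.3,.25]"
```

```text
time: 14.75
position: [0.5332, 0.0351, 0.339]
tool_rot: [-0.142, -3.061, 0.067]
ft_force: [-0.4, 0.1, -0.6]
grip_width: 0.691
time: 15.95
position: [0.5333, 0.0346, 0.3387]
tool_rot: [-2.196, -2.204, 0.131]
ft_force: [0.8, 0.4, 0.4]
grip_width: 0.687
t 15.95 p [0.5333 0.0346 0.3387] q [ 0.62  0.18 -0.86  1.5   0.16  1.61 -0.23] g 59.8
turn(deg) [-4.54  2.28  0.21]
[.456,-.3,.25] tool cm [-33.46  -7.73   8.87]
```

```bash
python3 -m jog '[[[0,0,0,-4.5,2.3,0.2,6],[-3.9,-0.8,1.1,0,0,0,6],[-3.9,-0.8,1.1,0,0,0,6],[-3.9,-0.8,1.1,0,0,0,6],[-3.9,-0.8,1.1,0,0,0,6],[-3.9,-0.8,1.1,0,0,0,6],[-3.9,-0.8,1.1,0,0,0,6],[-3.9,-0.8,1.1,0,0,0,6],[-3.9,-0.8,1.1,0,0,0,6],[0,0,0,0,0,0,6],[0,0,0,0,0,0,6]]]'
python3 st.py 90
python3 - <<'E'
from h import *
w=pic("wrist");save(w,"w4.png")
for l in["can1_neck","can4_neck","can5_neck","welder_mid"]:
    for c,p in spots(l,"wrist"): print(l,c,p,atz(w,p,"wrist",.045).round(4))
E
```

```text
time: 17.05
position: [0.4672, -0.2785, 0.2498]
tool_rot: [-2.225, -2.214, 0.0]
ft_force: [0.0, -0.1, -0.2]
grip_width: 0.691
t 17.05 p [ 0.4672 -0.2785  0.2498] q [ 1.03  0.13 -0.59  1.69  0.07  1.35  0.43] g 60.1
turn(deg) [-0.1  -0.1  -0.28]
can1_neck 0.68 [266.2 223.8] [ 0.4013 -0.3322  0.045 ]
can4_neck 0.97 [326.3 282.9] [ 0.4741 -0.4154  0.045 ]
can4_neck 0.63 [382.8 212.5] [ 0.5414 -0.3184  0.045 ]
can5_neck 0.98 [309.1 133.6] [ 0.4547 -0.2254  0.045 ]
can5_neck 0.67 [416.7 109.1] [ 0.5762 -0.1953  0.045 ]
```

View pics/w4.png

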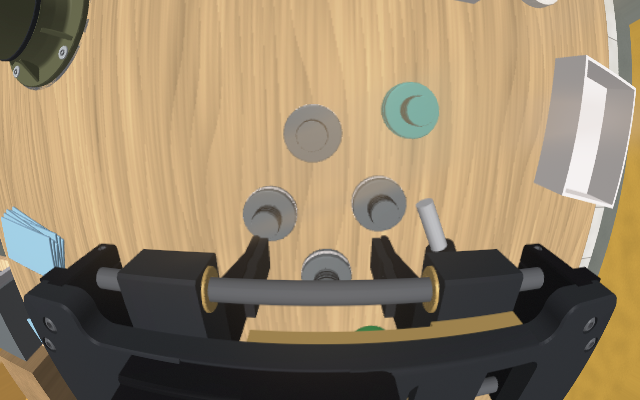

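```bash
python3 -m jog '[[[2.6,-0.6,3,0,0,0,6],[2.6,-0.6,3,0,0,0,6],[0,0,3,0,0,0,6],[0,0,2,0,0,0,6],[0,0,0,0,0,0,6],[0,0,0,0,0,0,6]]]'
python3 st.py 90 "[.455,-.227,.05]"
python3 - <<'E'
from h import *
w=pic("wrist");save(w,"w5.png",(200,130,450,290),3)
for l in["can1_neck"]:
    for c,p in spots(l,"wrist"): print(l,c,p,atz(w,p,"wrist",.045).round(4))
E
```

```text
time: 17.9
position: [0.4563, -0.2255, 0.141]
tool_rot: [-2.225, -2.217, 0.0]
ft_force: [0.0, -0.1, 0.9]
grip_width: 0.688
t 17.9 p [ 0.4563 -0.2255  0.141 ] q [ 0.99  0.14 -0.62  1.91  0.09  1.12  0.33] g 59.8
turn(deg) [-0.04 -0.01 -0.22]
[.455,-.227,.05] tool cm [-0.15 -0.13  9.1 ]
can1_neck 0.81 [264.4 311.8] [ 0.4024 -0.3277  0.045 ]
```

View pics/w5.png

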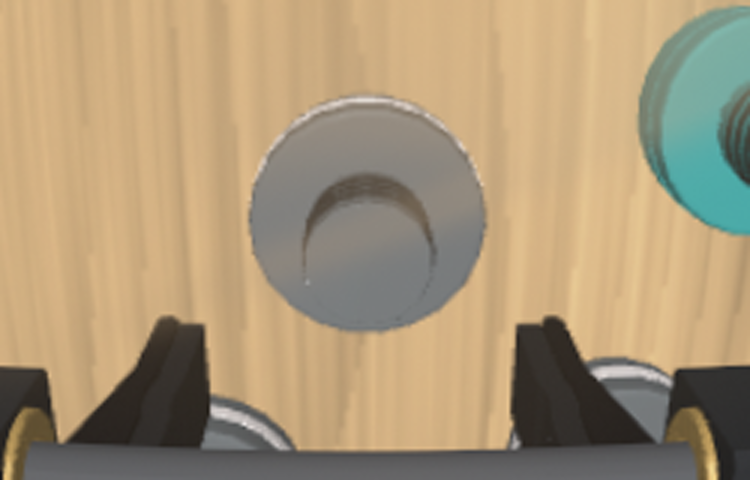

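Run:
```python
from h import *
w=pic("wrist")
print(atz(w,(322.3,200.7),"wrist",.026).round(4),atz(w,(322.7,217.3),"wrist",.058).round(4))
```

```text
[ 0.4587 -0.2238  0.026 ] [ 0.4587 -0.2271  0.058 ]
```

```bash
python3 -m jog '[[[-0.1,0.1,3,0,0,0,6],[0,0,3,0,0,0,6],[0,0,3.1,0,0,0,6],[0,0,0,0,0,0,6],[0,0,0,0,0,0,2],[0,0,0,0,0,0,2],[0,0,0,0,0,0,2],[0,0,0,0,0,0,2]]]' 25
python3 -m jog '[[[0,0,-3,0,0,0,2],[0,0,-4,0,0,0,2],[0,0,-4,0,0,0,2],[0,0,0,0,0,0,2]]]'
python3 st.py 90 "[.471,.018,.16]"
```

```text
time: 18.85
position: [0.4569, -0.2271, 0.0497]
tool_rot: [-2.227, -2.215, 0.001]
ft_force: [1.6, -0.3, 0.4]
grip_width: 0.409
time: 19.25
position: [0.4601, -0.2283, 0.1648]
tool_rot: [2.221, 2.209, 0.002]
ft_force: [1.1, 0.1, -0.8]
grip_width: 0.391
t 19.25 p [ 0.4601 -0.2283  0.1648] q [ 1.    0.12 -0.63  1.88  0.08  1.16  0.34] g 34.0
turn(deg) [ 0.41  0.31 -0.3 ]
[.471,.018,.16] tool cm [24.63  1.09  0.48]
```

```bash
python3 -m jog '[[[2,0,0,0.4,0.3,-0.3,2],[3.6,0.1,0,0,0,0,2],[4,0.2,0,0,0,0,2],[4.2,0.2,0,0,0,0,2],[4.2,0.2,0,0,0,0,2],[4.2,0.1,0,0,0,0,2],[4.2,0.1,0,0,0,0,2],[4,0.1,0,0,0,0,2],[2,0.1,0,0,0,0,2],[0,0,0,0,0,0,2],[0,0,0,0,0,0,2]]]'
python3 st.py 90 "[.471,.096,.058]"
python3 - <<'E'
from h import *
w=pic("wrist");save(w,"w6.png")
E
```

```text
time: 20.35
position: [0.4664, 0.0974, 0.1597]
tool_rot: [-2.211, -2.215, 0.006]
ft_force: [1.0, -0.9, -1.9]
grip_width: 0.386
t 20.35 p [0.4664 0.0974 0.1597] q [ 0.65  0.08 -0.93  1.94  0.06  1.16 -0.3 ] g 33.6
turn(deg) [-0.63 -0.3   0.11]
[.471,.096,.058] tool cm [-0.14  0.46 10.17]
```

View pics/w6.png

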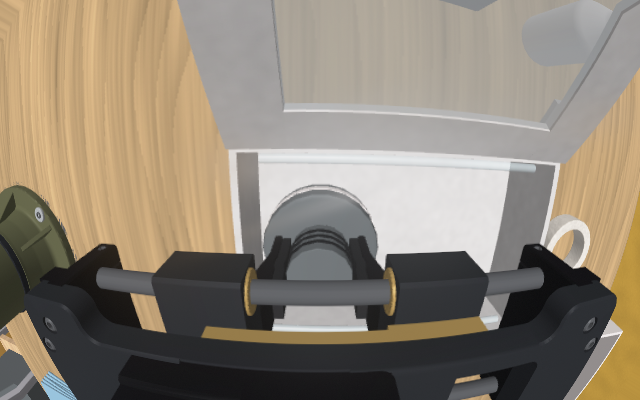

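Run:
```python
from h import *
w=pic("wrist")
for p in[(231,151),(559,163),(258,152),(258,156),(512,163)]: print(p,atz(w,p,"wrist",.082).round(4))
```

```text
(231, 151) [0.4008 0.1488 0.082 ]
(559, 163) [0.6764 0.1468 0.082 ]
(258, 152) [0.4211 0.1476 0.082 ]
(258, 156) [0.421  0.1447 0.082 ]
(512, 163) [0.6212 0.1437 0.082 ]
```

```bash
python3 -m jog '[[[-0.2,0.6,1,-0.6,-0.3,0,2],[0,0,2.5,0,0,0,2],[0,0,2.5,0,0,0,2],[0,0,2.5,0,0,0,2],[0,0,1,0,0,0,2],[0,0,0.6,0,0,0,2],[0,0,0,0,0,0,2]]]'
python3 st.py 90 "[.473,.095,.0557]"
```

```text
time: 21.15
position: [0.474, 0.0948, 0.0596]
tool_rot: [2.222, 2.22, 0.003]
ft_force: [-0.1, 0.5, -1.5]
grip_width: 0.381
t 21.15 p [0.474  0.0948 0.0596] q [ 0.57  0.26 -0.9   2.03  0.24  0.96 -0.45] g 33.1
turn(deg) [ 0.09 -0.04 -0.03]
[.473,.095,.0557] tool cm [ 0.02 -0.1   0.39]
```

```bash
python3 -m jog '[[[0,0,0.2,0,0,0,2],[0,0,0.2,0,0,0,2],[0,0,0,0,0,0,2],[0,0,0,0,0,0,5],[0,0,0,0,0,0,5],[0,0,0,0,0,0,5],[0,0,0,0,0,0,5]]]'
python3 -m jog '[[[0,0,-4,0,0,0,5],[0,0,-4,0,0,0,5],[0,0,-4,0,0,0,5],[-4,0,-1,0,0,0,6],[-4.5,0,0,0,0,0,6],[-4.5,0,0,0,0,0,6],[-4.5,0,0,0,0,0,6],[-4.5,0.5,0,0,0,0,6],[-4.5,1,0,0,0,0,6],[-4.5,1,0,0,0,0,6],[-4.5,1,0,0,0,0,6],[-4.5,1,0,0,0,0,6]]]'
python3 -m jog '[[[-2.2,2,0,0,0,0,6],[0,0,0,0,0,0,6],[0,0,0,0,0,0,6]]]'
python3 st.py 90 "[.5414,-.3175,.15]"
python3 - <<'E'
from h import *
w=pic("wrist");save(w,"w7.png")
for l in["can1_neck","can4_neck","can5_neck"]:
    for c,p in spots(l,"wrist"): print(l,c,p,atz(w,p,"wrist",.045).round(4))
E
```

```text
time: 21.85
position: [0.4739, 0.0951, 0.0559]
tool_rot: [2.22, 2.221, 0.003]
ft_force: [1.3, 0.0, -0.8]
grip_width: 0.563
time: 23.05
position: [0.5188, -0.3068, 0.1856]
tool_rot: [2.221, 2.22, 0.003]
ft_force: [-0.3, -0.0, 0.5]
grip_width: 0.69
time: 23.35
position: [0.5387, -0.3263, 0.185]
tool_rot: [-2.221, -2.221, -0.004]
ft_force: [-0.0, 0.2, -0.8]
grip_width: 0.687
t 23.35 p [ 0.5387 -0.3263  0.185 ] q [ 0.99  0.37 -0.61  1.57  0.22  1.27  0.35] g 59.8
turn(deg) [ 0.08 -0.15  0.01]
[.5414,-.3175,.15] tool cm [0.88 0.27 3.5 ]
can4_neck 0.82 [261.5 281.8] [ 0.476  -0.4216  0.045 ]
can5_neck 0.66 [362.6  55.9] [ 0.5763 -0.1961  0.045 ]
can5_neck 0.19 [261.4 282.8] [ 0.4758 -0.4228  0.045 ]
```

Run:
```python
from h import *
w=pic("wrist");
print(proj(w,(.5414,-.3175,.026),"wrist"),proj(w,(.5414,-.3175,.058),"wrist"))
for l in["can2_neck","can3_neck"]:
    for c,p in spots(l,"wrist"): print(l,c,p,atz(w,p,"wrist",.045).round(4))
save(w,"w7.png",(200,60,460,320),2.3)
```

```text
[322.78173493 182.42490629] [323.17549774 191.02382691]
can2_neck 0.94 [322.5 188.3] [ 0.5409 -0.3185  0.045 ]
```

View pics/w7.png

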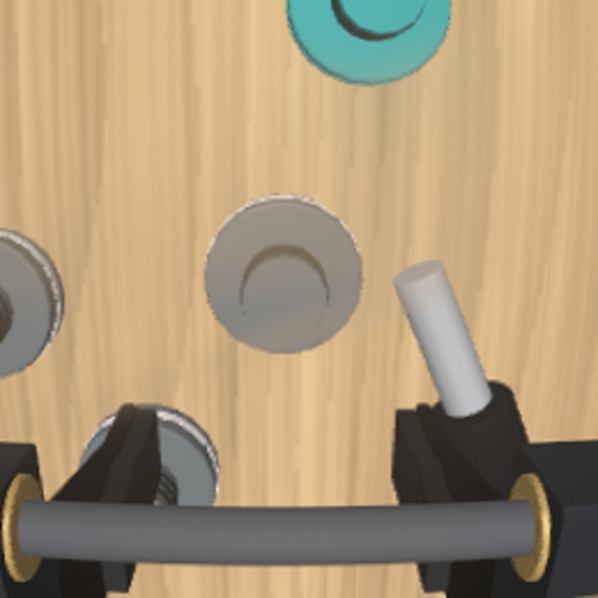

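```bash
python3 -m jog '[[[0.8,0.25,3,0,0,0,5],[0,0,3,0,0,0,5],[0,0,3,0,0,0,5],[0,0,2.5,0,0,0,5],[0,0,2,0,0,0,5],[0,0,0,0,0,0,5],[0,0,0,0,0,0,2],[0,0,0,0,0,0,2],[0,0,0,0,0,0,2],[0,0,0,0,0,0,2]]]' 25
python3 -m jog '[[[0,0,-3,0,0,0,2],[0,0,-4,0,0,0,2],[0,0,-4,0,0,0,2],[0,0,0,0,0,0,2]]]'
python3 st.py 90 "[.603,.095,.16]"
```

```text
time: 24.7
position: [0.5417, -0.3189, 0.0513]
tool_rot: [2.22, 2.22, 0.003]
ft_force: [0.1, 0.6, 1.4]
grip_width: 0.383
time: 25.1
position: [0.5447, -0.3202, 0.1674]
tool_rot: [2.213, 2.213, 0.007]
ft_force: [0.8, 0.9, -1.0]
grip_width: 0.383
t 25.1 p [ 0.5447 -0.3202  0.1674] q [ 0.97  0.38 -0.61  1.59  0.23  1.23  0.32] g 33.3
turn(deg) [0.65 0.31 0.  ]
[.603,.095,.16] tool cm [41.52  5.83  0.74]
```

```bash
python3 -m jog '[[[2,0.3,0,0.6,0.3,0,2],[3.5,0.5,0,0,0,0,2],[4,0.5,0,0,0,0,2],[4,0.6,0,0,0,0,2],[4,0.6,0,0,0,0,2],[4,0.6,0,0,0,0,2],[4,0.6,0,0,0,0,2],[4,0.6,0,0,0,0,2],[4,0.6,0,0,0,0,2],[4,0.6,0,0,0,0,2],[3,0.3,0,0,0,0,2],[1,0,0,0,0,0,2]]]'
python3 -m jog '[[[0,0,0,0,0,0,2],[0,0,0,0,0,0,2]]]'
python3 st.py 90 "[.603,.095,.0575]"
```

```text
time: 26.3
position: [0.5981, 0.1012, 0.162]
tool_rot: [-2.206, -2.219, 0.001]
ft_force: [0.5, -0.3, -1.8]
grip_width: 0.385
time: 26.5
position: [0.5991, 0.0941, 0.1619]
tool_rot: [-2.216, -2.213, 0.006]
ft_force: [0.7, -0.9, -1.4]
grip_width: 0.385
t 26.5 p [0.5991 0.0941 0.1619] q [ 0.43  0.39 -0.78  1.64  0.28  1.24 -0.4 ] g 33.5
turn(deg) [-0.54 -0.22 -0.08]
[.603,.095,.0575] tool cm [ 0.09  0.39 10.44]
```

```bash
python3 -m jog '[[[0.1,0.4,1,-0.5,-0.2,0,2],[0,0,2.5,0,0,0,2],[0,0,2.5,0,0,0,2],[0,0,2.4,0,0,0,2],[0,0,1,0,0,0,2],[0,0,0.5,0,0,0,2],[0,0,0.3,0,0,0,2],[0,0,0,0,0,0,2]]]'
python3 st.py 90 "[.603,.095,.0573]"
```

```text
time: 27.3
position: [0.6038, 0.0972, 0.0612]
tool_rot: [-2.222, -2.221, -0.004]
ft_force: [-0.1, -0.4, -0.9]
grip_width: 0.383
t 27.3 p [0.6038 0.0972 0.0612] q [ 0.38  0.5  -0.73  1.73  0.37  1.06 -0.47] g 33.3
turn(deg) [ 0.09 -0.13 -0.02]
[.603,.095,.0573] tool cm [-0.22 -0.08  0.39]
```

```bash
python3 -m jog '[[[-0.2,0,0.2,0,0,0,2],[0,0,0.2,0,0,0,2],[0,0,0,0,0,0,2],[0,0,0,0,0,0,5],[0,0,0,0,0,0,5],[0,0,0,0,0,0,5],[0,0,0,0,0,0,5]]]'
python3 -m jog '[[[0,0,-4,0,0,0,5],[0,0,-4,0,0,0,5],[0,0,-4,0,0,0,5],[-4,-1.5,-1,0,0,0,6],[-4.3,-2,0,0,0,0,6],[-4.3,-2,0,0,0,0,6],[-4.3,-2,0,0,0,0,6],[-4.3,-2,0,0,0,0,6],[-4.3,-2,0,0,0,0,6],[-4.3,-2,0,0,0,0,6],[-4.3,-2,0,0,0,0,6],[-4.3,-2,0,0,0,0,6]]]'
python3 -m jog '[[[-4.2,-2,0,0,0,0,6],[0,-0.6,0,0,0,0,6],[0,0,0,0,0,0,6],[0,0,0,0,0,0,6]]]'
python3 st.py 90 "[.4015,-.330,.15]"
python3 - <<'E'
from h import *
w=pic("wrist");save(w,"w8.png",(200,60,460,320),2.3)
for l in["can1_neck","can4_neck"]:
    for c,p in spots(l,"wrist"): print(l,c,p,atz(w,p,"wrist",.045).round(4))
E
```

```text
time: 28.0
position: [0.6032, 0.0955, 0.0567]
tool_rot: [-2.22, -2.221, -0.003]
ft_force: [0.4, -0.6, -0.1]
grip_width: 0.563
time: 29.2
position: [0.4272, -0.2904, 0.1861]
tool_rot: [-2.221, -2.222, -0.003]
ft_force: [0.5, -1.1, 0.4]
grip_width: 0.685
time: 29.6
position: [0.4031, -0.3296, 0.1857]
tool_rot: [-2.219, -2.223, -0.004]
ft_force: [-0.2, 0.5, 0.6]
grip_width: 0.687
t 29.6 p [ 0.4031 -0.3296  0.1857] q [ 1.13  0.12 -0.53  1.83  0.06  1.21  0.59] g 59.8
turn(deg) [ 0.06 -0.15  0.1 ]
[.4015,-.330,.15] tool cm [-0.04 -0.16  3.57]
can1_neck 0.6 [340.8 170.8] [ 0.422  -0.3054  0.045 ]
```

View pics/w8.png

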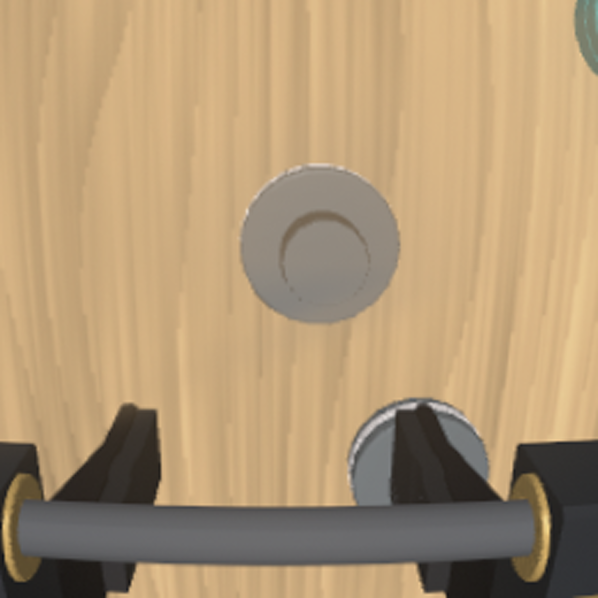

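```bash
python3 - <<'E'
from h import *
w=pic("wrist")
print(atz(w,(341.3,172.2),"wrist",.058).round(4),atz(w,(339.1,165.7),"wrist",.026).round(4))
E
python3 -m jog '[[[1.2,1,2,0,0,0,6],[1.2,0.9,3,0,0,0,6],[0,0,3,0,0,0,6],[0,0,2.5,0,0,0,6],[0,0,0,0,0,0,6]]]'
python3 st.py 90 "[.422,-.3054,.0515]"
```

```text
[ 0.4218 -0.3038  0.058 ] [ 0.4218 -0.3041  0.026 ]
time: 30.3
position: [0.4195, -0.3042, 0.0775]
tool_rot: [-2.213, -2.218, -0.003]
ft_force: [-0.7, -0.6, -0.0]
grip_width: 0.689
t 30.3 p [ 0.4195 -0.3042  0.0775] q [ 1.07  0.24 -0.54  1.94  0.14  1.    0.47] g 59.9
turn(deg) [-0.26 -0.4   0.12]
[.422,-.3054,.0515] tool cm [-0.12  0.25  2.6 ]
```

```bash
python3 -m jog '[[[0,0.2,1.3,0,0,0,6],[0,0,1.3,0,0,0,6],[0,0,0,0,0,0,6],[0,0,0,0,0,0,2],[0,0,0,0,0,0,2],[0,0,0,0,0,0,2],[0,0,0,0,0,0,2]]]' 25
python3 -m jog '[[[0,0,-3,0,0,0,2],[0,0,-4,0,0,0,2],[0,0,-4,0,0,0,2],[0,0,0,0,0,0,2],[0,0,0,0,0,0,2]]]'
python3 st.py 90 "[.473,.015,.16]"
```

```text
time: 31.0
position: [0.4235, -0.3069, 0.0552]
tool_rot: [-2.221, -2.221, -0.003]
ft_force: [-1.3, -0.5, 1.8]
grip_width: 0.41
time: 31.5
position: [0.4235, -0.3072, 0.1655]
tool_rot: [2.221, 2.221, 0.002]
ft_force: [-0.5, -0.4, -1.6]
grip_width: 0.382
t 31.5 p [ 0.4235 -0.3072  0.1655] q [ 1.09  0.14 -0.55  1.85  0.08  1.17  0.51] g 33.2
turn(deg) [ 0.09 -0.03 -0.01]
[.473,.015,.16] tool cm [32.22  4.95  0.55]
```

```bash
python3 -m jog '[[[2,0.3,0,0,0,0,2],[3.5,0.5,0,0,0,0,2],[4,0.6,0,0,0,0,2],[4,0.7,0,0,0,0,2],[4,0.7,0,0,0,0,2],[4,0.7,0,0,0,0,2],[4,0.6,0,0,0,0,2],[4,0.5,0,0,0,0,2],[2.2,0.3,0,0,0,0,2],[0.4,0,0,0,0,0,2],[0,0,0,0,0,0,2],[0,0,0,0,0,0,2]]]'
python3 st.py 90 "[.473,.014,.0635]"
```

```text
time: 32.7
position: [0.4713, 0.013, 0.1645]
tool_rot: [-2.221, -2.218, -0.0]
ft_force: [0.4, 0.8, -1.5]
grip_width: 0.384
t 32.7 p [0.4713 0.013  0.1645] q [ 0.77  0.04 -0.85  1.96  0.03  1.16 -0.1 ] g 33.5
turn(deg) [-0.08 -0.1  -0.08]
[.473,.014,.0635] tool cm [ 0.1   0.17 10.1 ]
```

```bash
python3 -m jog '[[[0.1,0.2,1,0,0,0,2],[0,0,2.5,0,0,0,2],[0,0,2.5,0,0,0,2],[0,0,2.3,0,0,0,2],[0,0,1,0,0,0,2],[0,0,0.5,0,0,0,2],[0,0,0.3,0,0,0,2],[0,0,0.2,0,0,0,2],[0,0,0,0,0,0,2],[0,0,0,0,0,0,2]]]'
python3 st.py 90 "[.473,.014,.0612]"
```

```text
time: 33.7
position: [0.4749, 0.0151, 0.0632]
tool_rot: [2.221, 2.221, 0.004]
ft_force: [-1.4, -0.1, 2.9]
grip_width: 0.384
t 33.7 p [0.4749 0.0151 0.0632] q [ 0.7   0.21 -0.84  2.05  0.19  0.96 -0.24] g 33.4
turn(deg) [ 0.11 -0.08 -0.01]
[.473,.014,.0612] tool cm [-0.11 -0.19  0.2 ]
```

```bash
python3 -m jog '[[[0,0,0.1,0,0,0,2],[0,0,0,0,0,0,2],[0,0,0,0,0,0,5],[0,0,0,0,0,0,5],[0,0,0,0,0,0,5],[0,0,0,0,0,0,5]]]'
python3 -m jog '[[[0,0,-4,0,0,0,5],[0,0,-4,0,0,0,5],[0,0,-4,0,0,0,5],[-4,0,0,0,0,0,6],[-4.5,0,0,0,0,0,6],[-4.5,0,0,0,0,0,6],[-4.5,0,0,0,0,0,6],[-4.5,0,0,0,0,0,6],[-4.5,0,0,0,0,0,6],[-4.5,0,0,0,0,0,6],[-4.5,0,0,0,0,0,6],[-4.5,0,0,0,0,0,6]]]'
python3 -m jog '[[[-3,0,0,0,0,0,6],[0,0,0,0,0,0,6],[0,0,0,0,0,0,6]]]'
python3 st.py 90 "[.475,-.4185,.0515]"
python3 - <<'E'
from h import *
w=pic("wrist");save(w,"w9.png",(200,60,460,320),2.3)
for l in["can4_neck"]:
    for c,p in spots(l,"wrist"): print(l,c,p,atz(w,p,"wrist",.045).round(4))
t=pic("top");save(t,"t3.png",(150,120,490,280),2.3)
E
```

```text
time: 34.3
position: [0.4741, 0.0154, 0.0613]
tool_rot: [-2.22, -2.221, -0.003]
ft_force: [-0.1, 0.6, -0.2]
grip_width: 0.559
time: 35.5
position: [0.4739, -0.3867, 0.1802]
tool_rot: [-2.221, -2.22, -0.003]
ft_force: [1.0, 0.1, -0.5]
grip_width: 0.689
time: 35.8
position: [0.4739, -0.415, 0.1797]
tool_rot: [-2.221, -2.218, -0.004]
ft_force: [0.0, 0.4, -1.0]
grip_width: 0.691
t 35.8 p [ 0.4739 -0.415   0.1797] q [ 1.11  0.37 -0.54  1.57  0.19  1.26  0.54] g 60.1
turn(deg) [ 0.01 -0.22 -0.07]
[.475,-.4185,.0515] tool cm [-0.35  0.11 12.82]
can4_neck 0.97 [381.5 319.4] [ 0.5431 -0.5584  0.045 ]
can4_neck 0.81 [321.1 202.1] [ 0.4746 -0.4191  0.045 ]
```

View pics/t3.png

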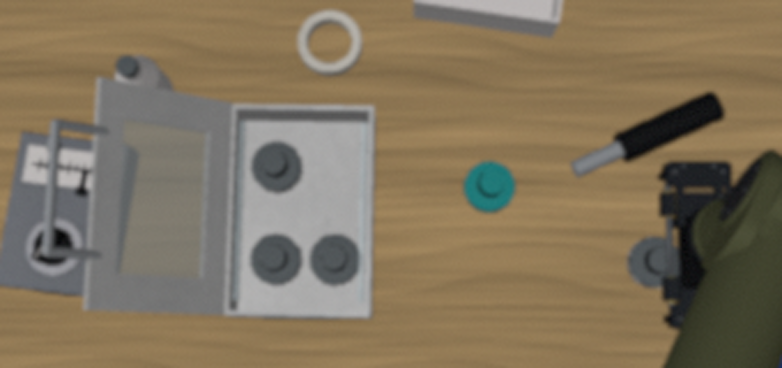

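```bash
python3 -m jog '[[[-0.4,0.1,3,0,0,0,6],[0,0,3,0,0,0,6],[0,0,3,0,0,0,6],[0,0,2.5,0,0,0,6],[0,0,1.3,0,0,0,6],[0,0,0,0,0,0,6],[0,0,0,0,0,0,2],[0,0,0,0,0,0,2],[0,0,0,0,0,0,2],[0,0,0,0,0,0,2],[0,0,0,0,0,0,2]]]' 25
python3 -m jog '[[[0,0,-3,0,0,0,2],[0,0,-4,0,0,0,2],[0,0,-4,0,0,0,2],[0,0,0,0,0,0,2],[0,0,0,0,0,0,2]]]'
python3 st.py 90 "[.603,.014,.16]"
```

```text
time: 37.05
position: [0.4756, -0.4191, 0.0534]
tool_rot: [2.222, 2.221, 0.003]
ft_force: [-0.9, 0.1, 4.2]
grip_width: 0.386
time: 37.55
position: [0.4756, -0.4192, 0.1635]
tool_rot: [2.221, 2.221, 0.003]
ft_force: [0.0, -1.1, -1.3]
grip_width: 0.383
t 37.55 p [ 0.4756 -0.4192  0.1635] q [ 1.11  0.39 -0.54  1.58  0.21  1.23  0.53] g 33.4
turn(deg) [ 0.11 -0.03 -0.  ]
[.603,.014,.16] tool cm [43.32 12.74  0.35]
```

```bash
python3 -m jog '[[[2,0.6,0,0,0,0,2],[3.5,1,0,0,0,0,2],[4,1.2,0,0,0,0,2],[4,1.2,0,0,0,0,2],[4,1.2,0,0,0,0,2],[4,1.2,0,0,0,0,2],[4,1.2,0,0,0,0,2],[4,1.2,0,0,0,0,2],[4,1.2,0,0,0,0,2],[4,1.2,0,0,0,0,2],[4,1.2,0,0,0,0,2],[1.8,0.3,0,0,0,0,2]]]'
python3 -m jog '[[[0,0,0,0,0,0,2],[0,0,0,0,0,0,2]]]'
python3 st.py 90 "[.603,.014,.0615]"
```

```text
time: 38.75
position: [0.601, 0.0213, 0.1619]
tool_rot: [-2.21, -2.225, -0.004]
ft_force: [0.3, 0.3, -0.8]
grip_width: 0.378
time: 38.95
position: [0.6009, 0.0147, 0.1619]
tool_rot: [-2.217, -2.221, 0.001]
ft_force: [-0.2, -0.1, -0.5]
grip_width: 0.384
t 38.95 p [0.6009 0.0147 0.1619] q [ 0.54  0.36 -0.75  1.66  0.26  1.22 -0.26] g 33.4
turn(deg) [-0.14 -0.1   0.1 ]
[.603,.014,.0615] tool cm [-0.07  0.21 10.04]
```

```bash
python3 -m jog '[[[0,0.2,1,0,0,0,2],[0,0,2.5,0,0,0,2],[0,0,2.5,0,0,0,2],[0,0,2.3,0,0,0,2],[0,0,1,0,0,0,2],[0,0,0.5,0,0,0,2],[0,0,0.2,0,0,0,2],[0,0,0.2,0,0,0,2],[0,0,0,0,0,0,2],[0,0,0,0,0,0,2]]]'
python3 st.py 90 "[.603,.014,.0594]"
```

```text
time: 39.95
position: [0.6048, 0.0144, 0.0623]
tool_rot: [-2.221, -2.221, -0.004]
ft_force: [0.1, -1.1, -0.9]
grip_width: 0.382
t 39.95 p [0.6048 0.0144 0.0623] q [ 0.5   0.47 -0.7   1.74  0.34  1.05 -0.32] g 33.2
turn(deg) [ 0.11 -0.11  0.  ]
[.603,.014,.0594] tool cm [-0.04 -0.18  0.29]
```

```bash
python3 -m jog '[[[0,0,0.2,0,0,0,2],[0,0,0.1,0,0,0,2],[0,0,0,0,0,0,2],[0,0,0,0,0,0,5],[0,0,0,0,0,0,5],[0,0,0,0,0,0,5],[0,0,0,0,0,0,5],[0,0,-4,0,0,0,5],[0,0,-4,0,0,0,5],[0,0,-4,0,0,0,5],[0,0,-4,0,0,0,5],[0,0,-4,0,0,0,5]]]'
python3 -m jog '[[[0,0,-3.5,0,0,-8.2,3.5],[0,0,-3.5,0,0,-8.2,3.5],[0,0,-3.5,0,0,-8.2,3.5],[0,0,0,0,0,-8.2,3.5],[0,0,0,0,0,-8.2,3.5],[0,0,0,0,0,-8.2,3.5],[0,0,0,0,0,-8.2,3.5],[0,0,0,0,0,-8.2,3.5],[0,0,0,0,0,-8.2,3.5],[0,0,0,0,0,-8.2,3.5],[0,0,0,0,0,-8,3.5]]]'
python3 -m jog '[[[0.8,4,0,0,0,0,3.5],[0.8,4,0,0,0,0,3.5],[0.8,4,0,0,0,0,3.5],[0.8,4,0,0,0,0,3.5],[0.8,4,0,0,0,0,3.5],[0.8,4,0,0,0,0,3.5],[0.8,4,0,0,0,0,3.5],[0.8,3.6,0,0,0,0,3.5],[0,0,0,0,0,0,3.5],[0,0,0,0,0,0,3.5]]]'
python3 st.py 180 "[.5365,.3305,.30]"
python3 - <<'E'
from h import *
w=pic("wrist");save(w,"w10.png")
for l,z in[("flap_bar",.2475),("dial_grip",.097),("pointer_tip",.073),("mark_tip",.073)]:
    for c,p in spots(l,"wrist"): print(l,c,p,atz(w,p,"wrist",z).round(4))
E
```

```text
time: 41.15
position: [0.6039, 0.014, 0.26]
tool_rot: [-2.221, -2.221, -0.003]
ft_force: [0.3, -0.8, -0.2]
grip_width: 0.575
time: 42.25
position: [0.6041, 0.0137, 0.3633]
tool_rot: [-0.009, 3.141, 0.003]
ft_force: [-0.4, -0.8, -1.5]
grip_width: 0.4
time: 43.25
position: [0.5394, 0.3308, 0.3639]
tool_rot: [-0.004, 3.141, 0.003]
ft_force: [0.1, -0.9, -0.2]
grip_width: 0.407
t 43.25 p [0.5394 0.3308 0.3639] q [ 0.15  0.43 -1.07  1.27  0.38  1.65  0.73] g 35.4
turn(deg) [0.12 0.01 0.16]
[.5365,.3305,.30] tool cm [ 0.29 -0.03  6.39]
flap_bar 0.75 [316.8 203.7] [0.5385 0.3282 0.2475]
dial_grip 0.7 [361.2 130.5] [0.486  0.3853 0.097 ]
pointer_tip 0.52 [333.5 196.6] [0.5838 0.3512 0.073 ]
mark_tip 0.75 [363.2 209.6] [0.6037 0.3955 0.073 ]
```

View pics/w10.png

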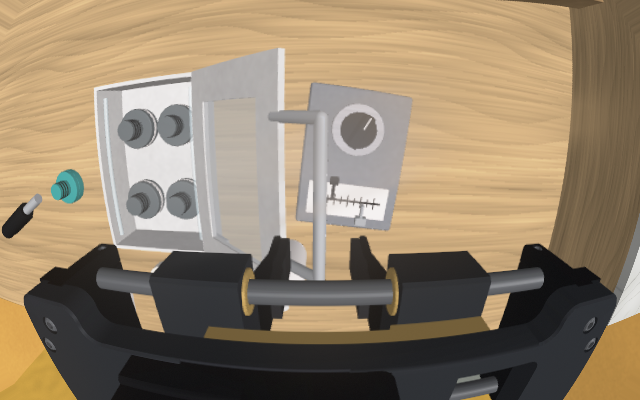

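```bash
python3 -m jog '[[[0.3,0,3,0,0,0,3.5],[0,0,3,0,0,0,3.5],[0,0,3,0,0,0,3.5],[0,0,1.5,0,0,0,3.5],[0,0,0.8,0,0,0,3.5],[0,0,0,0,0,0,3.5],[0,0,0,0,0,0,0],[0,0,0,0,0,0,0],[0,0,0,0,0,0,0],[0,0,0,0,0,0,0],[0,0,0,0,0,0,0],[0,0,0,0,0,0,0]]]' 25
python3 -m jog '[[[0,0,0,0,0,0,0],[0,0,0,0,0,0,0]]]'
```

```text
time: 44.7
position: [0.5373, 0.3308, 0.2518]
tool_rot: [-0.001, 3.14, 0.006]
ft_force: [0.6, 2.0, 2.4]
grip_width: 0.131
time: 44.9
position: [0.5374, 0.3308, 0.2518]
tool_rot: [-0.001, 3.14, 0.006]
ft_force: [1.3, 3.0, 3.7]
grip_width: 0.124
```

```bash
python3 -m jog '[[[0,-0.2,-0.2,0,0,0,0],[0,-0.3,-0.3,0,0,0,0],[0,-0.5,-0.5,0,0,0,0],[0,-0.7,-0.7,0,0,0,0],[0,-0.9,-0.8,0,0,0,0],[0,-2,-1.4,0,0,0,0],[0,-2,-1.2,0,0,0,0],[0,-2.2,-1,0,0,0,0],[0,-2.3,-0.8,0,0,0,0],[0,-2.3,-0.5,0,0,0,0],[0,-2.4,-0.3,0,0,0,0],[0,-2.4,-0.1,0,0,0,0]]]'
python3 -m jog '[[[0,-2.4,0.2,0,0,0,0],[0,-2.4,0.4,0,0,0,0],[0,-2.3,0.6,0,0,0,0],[0,-2.2,0.9,0,0,0,0],[0,-2.1,1.1,0,0,0,0],[0,-2.1,1.3,0,0,0,0],[0,-1.8,1.5,0,0,0,0],[0,-1.8,1.6,0,0,0,0],[0,-1.5,1.9,0,0,0,0]]]'
```

```text
time: 46.1
position: [0.5355, 0.1476, 0.3291]
tool_rot: [0.002, -3.139, -0.003]
ft_force: [-2.2, 1.8, 2.7]
grip_width: 0.126
time: 47.0
position: [0.5341, -0.0396, 0.2311]
tool_rot: [-0.002, -3.135, -0.003]
ft_force: [-4.8, 0.6, -0.4]
grip_width: 0.125
```

```bash
python3 -m jog '[[[0,-1.4,2,0,0,0,0],[0,-1.1,2.1,0,0,0,0],[0,-0.5,1.1,0,0,0,0],[0,-0.4,1.1,0,0,0,0],[0,-0.4,1.1,0,0,0,0],[0,-0.4,1.2,0,0,0,0],[0,-0.2,1.1,0,0,0,0],[0,-0.2,1,0,0,0,0],[0,-0.1,0.6,0,0,0,0],[0,0,0,0,0,0,0]]]'
```

```text
time: 48.0
position: [0.5341, -0.0846, 0.1182]
tool_rot: [0.0, -3.135, -0.005]
ft_force: [-7.1, 1.1, -1.7]
grip_width: 0.13
```

```bash
python3 -m jog '[[[0,-0.1,0.4,0,0,0,0],[0,0,0.4,0,0,0,0],[0,-0.1,0.4,0,0,0,0],[0,0,0.4,0,0,0,0],[0,0,0.3,0,0,0,0],[0,0,0.3,0,0,0,0],[0,0,0.2,0,0,0,0],[0,0,0.2,0,0,0,0],[0,0,0,0,0,0,0]]]'
python3 -m jog '[[[0,0,0.2,0,0,0,0],[0,0,0.1,0,0,0,0],[0,0,0,0,0,0,0]]]'
python3 -m jog '[[[0,0,0.2,0,0,0,0],[0,0,0,0,0,0,0]]]'
```

```text
time: 48.9
position: [0.5341, -0.0861, 0.0928]
tool_rot: [0.001, -3.135, -0.004]
ft_force: [-7.1, 0.9, -1.8]
grip_width: 0.129
time: 49.2
position: [0.5342, -0.0861, 0.0912]
tool_rot: [0.001, -3.135, -0.003]
ft_force: [-12.1, 1.3, 9.3]
grip_width: 0.128
time: 49.4
position: [0.5344, -0.0861, 0.0909]
tool_rot: [0.001, -3.134, -0.001]
ft_force: [-15.5, 2.5, 20.0]
grip_width: 0.133
```

```bash
python3 -m jog '[[[0,0,0,0,0,0,3],[0,0,0,0,0,0,3],[0,0,0,0,0,0,3],[0,0,0,0,0,0,3],[0,0,-2,0,0,0,3],[0,0,-4,0,0,0,3],[0,0,-5,0,0,0,3],[0,0,-5,0,0,0,3],[0,0,-4,0,0,0,3]]]'
python3 -m jog '[[[0,4.6,0,0,0,0,3.5],[0,4.6,0,0,0,0,3.5],[0,4.6,0,0,0,0,3.5],[0,4.6,0,0,0,0,3.5],[0,4.6,0,0,0,0,3.5],[0,4.6,0,0,0,0,3.5],[0,4.6,0,0,0,0,3.5],[0,4.6,0,0,0,0,3.5],[0,4.6,0,0,0,0,3.5],[0,4.6,0,0,0,0,3.5],[0,0,1.5,0,0,0,3.5],[0,0,0,0,0,0,3.5]]]'
python3 st.py 180
python3 - <<'E'
from h import *
w=pic("wrist");save(w,"w11.png",(230,100,470,260),3.3)
for l,z in[("dial_grip",.097),("pointer_tip",.073),("mark_tip",.073),("unit",0)]:
    for c,p in spots(l,"wrist"): print(l,c,p,atz(w,p,"wrist",z).round(4))
t=pic("top");save(t,"t4.png",(150,120,490,280),2.3)
E
```

```text
time: 50.3
position: [0.5378, -0.087, 0.2923]
tool_rot: [-0.001, 3.138, 0.002]
ft_force: [0.2, -0.6, -0.5]
grip_width: 0.345
time: 51.5
position: [0.5355, 0.3742, 0.2729]
tool_rot: [0.007, -3.139, -0.001]
ft_force: [-0.1, -1.7, -0.7]
grip_width: 0.399
t 51.5 p [0.5355 0.3742 0.2729] q [ 0.08  0.51 -1.06  1.37  0.44  1.51  0.63] g 34.8
turn(deg) [ 0.04 -0.15  0.24]
dial_grip 0.92 [332.3 142. ] [0.4873 0.3866 0.097 ]
pointer_tip 0.74 [299.4 227.2] [0.5902 0.3502 0.073 ]
mark_tip 0.51 [337.4 233.7] [0.5984 0.3953 0.073 ]
unit 0.78 [322.6 166.2] [0.531  0.3779 0.    ]
```

View pics/w11.png

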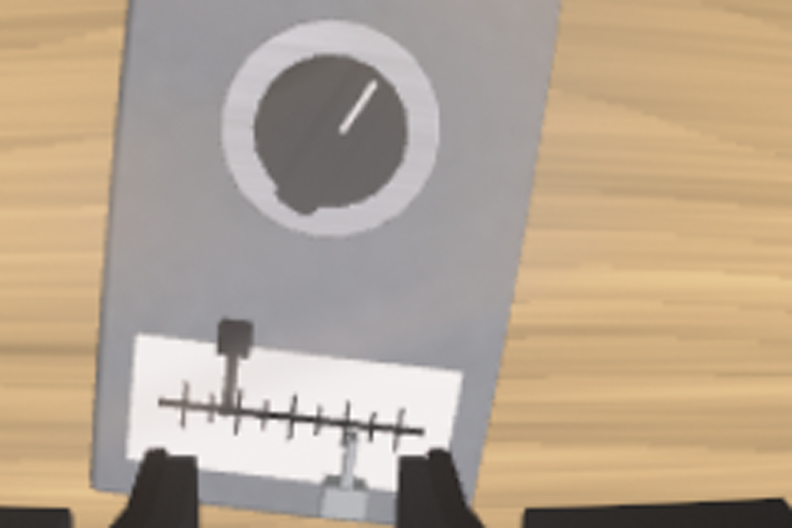

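Run:
```python
from h import *
w=pic("wrist")
f=lambda c,z:atz(w,(230+c[0]/3.3,100+c[1]/3.3),"wrist",z)
P=f((230,410),.073);M=f((349,430),.073);a=f((160,402),.061);b=f((424,432),.061)
v=(b-a)[:2];print("scale len",np.linalg.norm(v));v/=np.linalg.norm(v)
print(P,M,"yaw unit deg",np.degrees(np.arctan2(-v[0],v[1])),"dy",(M-P)[:2]@v,"rad",(M-P)[:2]@v/.02)
x=np.array([v[1],-v[0]]);print("dx",(M-P)[:2]@x)
q=f((376,82),.104)-f((298,208),.104);q2=f((376,82),.104)-f((343,132),.104)
print("bar yaw",np.degrees(np.arctan2(-q[1],-q[0])),np.degrees(np.arctan2(-q2[1],-q2[0])),"knob",f((337,145),.104),f((331,131),.074))
```

```text
scale len 0.09998094350479785
[0.59142741 0.34718265 0.073     ] [0.59941334 0.39020865 0.073     ] yaw unit deg -7.215834074459041 dy 0.0436883298785082 rad 2.18441649392541
dx 0.0025182972686366807
bar yaw -31.268619099115522 -32.82938917876357 knob [0.49261186 0.38376099 0.104     ] [0.49149475 0.3829859  0.074     ]
```

```bash
python3 -m jog '[[[2.4,0.5,2,0,0,0,3.5],[2.3,0.5,2,0,0,0,3.5],[0,0,2,0,0,8,3.5],[0,0,2,0,0,8,3.5],[0,0,2,0,0,8,3.5],[0,0,1,0,0,8,3.5],[0,0,0,0,0,0,3.5],[0,0,0,0,0,0,3.5]]]'
python3 st.py 148 "[.489,.384,.1]"
python3 - <<'E'
from h import *
w=pic("wrist");save(w,"w12.png",(200,100,440,280),3.3)
for l,z in[("dial_grip",.097),("pointer_tip",.073),("mark_tip",.073)]:
    for c,p in spots(l,"wrist"): print(l,c,p,atz(w,p,"wrist",z).round(4))
E
```

```text
time: 52.65
position: [0.4907, 0.3829, 0.1659]
tool_rot: [0.862, 3.02, 0.004]
ft_force: [0.9, 1.3, -0.7]
grip_width: 0.4
t 52.65 p [0.4907 0.3829 0.1659] q [ 0.02  0.47 -0.94  1.6   0.39  1.27  0.03] g 34.8
turn(deg) [ 0.16 -0.01  0.15]
[.489,.384,.1] tool cm [0.2  0.01 6.59]
dial_grip 0.57 [319.8 220.5] [0.4879 0.3842 0.097 ]
pointer_tip 0.59 [342.7 313.8] [0.5871 0.3479 0.073 ]
```

```bash
python3 -m jog '[[[0.2,0,2,0,0,0,3.5],[0,0,2,0,0,0,3.5],[0,0,1.5,0,0,0,3.5],[0,0,1,0,0,0,3.5],[0,0,0,0,0,0,3.5]]]'
python3 -m jog '[[[0,0,0,0,0,0,0.5],[0,0,0,0,0,0,0.5],[0,0,0,0,0,0,0.5],[0,0,0,0,0,0,0.5],[0,0,0,0,0,0,0.5],[0,0,0,0,0,0,0.5]]]' 25
python3 st.py 148
```

```text
time: 53.35
position: [0.488, 0.3837, 0.0989]
tool_rot: [-0.865, -3.018, -0.001]
ft_force: [-0.5, 0.3, -0.5]
grip_width: 0.403
time: 53.95
position: [0.4889, 0.3848, 0.1009]
tool_rot: [0.866, 3.019, 0.005]
ft_force: [-0.1, 1.1, 3.6]
grip_width: 0.159
t 53.95 p [0.4889 0.3848 0.1009] q [-0.01  0.53 -0.9   1.67  0.45  1.16 -0.01] g 13.8
turn(deg) [ 0.2  -0.01  0.  ]
```

```bash
python3 -m jog '[[[0,0,0,0,0,5,0.5],[0,0,0,0,0,8,0.5],[0,0,0,0,0,8,0.5],[0,0,0,0,0,8,0.5],[0,0,0,0,0,8,0.5],[0,0,0,0,0,8,0.5],[0,0,0,0,0,8,0.5],[0,0,0,0,0,8,0.5],[0,0,0,0,0,8,0.5],[0,0,0,0,0,8,0.5],[0,0,0,0,0,8,0.5],[0,0,0,0,0,8,0.5]]]'
python3 -m jog '[[[0,0,0,0,0,8,0.5],[0,0,0,0,0,8,0.5],[0,0,0,0,0,8,0.5],[0,0,0,0,0,4,0.5],[0,0,0,0,0,0,0.5],[0,0,0,0,0,0,0.5]]]'
python3 st.py 27
python3 - <<'E'
from h import *
t=pic("top");save(t,"t5.png",(150,170,220,260),8)
for l in("pointer_tip","mark_tip"): print(l,[(c,p,atz(t,p,"top",.073).round(4)) for c,p in spots(l,"top")])
w=pic("wrist");save(w,"w13.png",(120,60,520,260),2)
for l in("pointer_tip","mark_tip"): print(l,[(c,p,atz(w,p,"wrist",.073).round(4)) for c,p in spots(l,"wrist")])
s=pic("side");save(s,"s5.png",(255,310,375,400),6)
for l in("pointer_tip","mark_tip"): print(l,[(c,p,atz(s,p,"side",.073).round(4)) for c,p in spots(l,"side")])
E
```

```text
time: 55.15
position: [0.4877, 0.3846, 0.1009]
tool_rot: [-2.789, -1.443, -0.001]
ft_force: [-2.6, -1.3, 4.4]
grip_width: 0.157
time: 55.75
position: [0.4873, 0.3849, 0.1009]
tool_rot: [-3.052, -0.735, 0.001]
ft_force: [-2.1, 0.6, 5.8]
grip_width: 0.159
t 55.75 p [0.4873 0.3849 0.1009] q [-0.3   0.41 -0.51  1.68  0.22  1.11 -1.97] g 13.8
turn(deg) [-0.13 -0.01  0.08]
pointer_tip [(0.44, array([172.1, 191.7]), array([0.595 , 0.3928, 0.073 ]))]
mark_tip [(0.45, array([170.2, 183.8]), array([0.6196, 0.4   , 0.073 ]))]
pointer_tip [(0.58, array([398.3,  78. ]), array([0.5949, 0.3923, 0.073 ]))]
mark_tip [(0.86, array([395.7,  70.4]), array([0.5979, 0.3955, 0.073 ]))]
pointer_tip [(0.57, array([288.6, 359.6]), array([0.5933, 0.3931, 0.073 ]))]
mark_tip [(0.56, array([285.3, 361.1]), array([0.6002, 0.397 , 0.073 ]))]
```

```bash
python3 -m jog '[[[0,0,0,0,0,2,0.5],[0,0,0,0,0,2,0.5],[0,0,0,0,0,0,0.5],[0,0,0,0,0,0,0.5]]]'
python3 - <<'E'
from h import *
w=pic("wrist");print([spots(l,"wrist") for l in("pointer_tip","mark_tip")])
s=pic("side")
a=cv2.resize(w["frame"][50:110,360:440,::-1],(640,480),interpolation=cv2.INTER_CUBIC)
b=cv2.resize(s["frame"][340:380,274:304,::-1],(360,480),interpolation=cv2.INTER_CUBIC)
cv2.imwrite("pics/fin.png",np.hstack([a[:,80:520],b]))
np.savez("fin.npz",w=w["frame"],s=s["frame"],wp=w["pose"],K=w["intrinsics"])
E
```

```text
time: 56.6
position: [0.4873, 0.385, 0.1009]
tool_rot: [-3.076, -0.628, 0.001]
ft_force: [-3.4, -1.5, 6.1]
grip_width: 0.159
[[(0.76, array([388.7,  74.1]))], [(0.69, array([384.6,  64.7]))]]
```

View pics/fin.png

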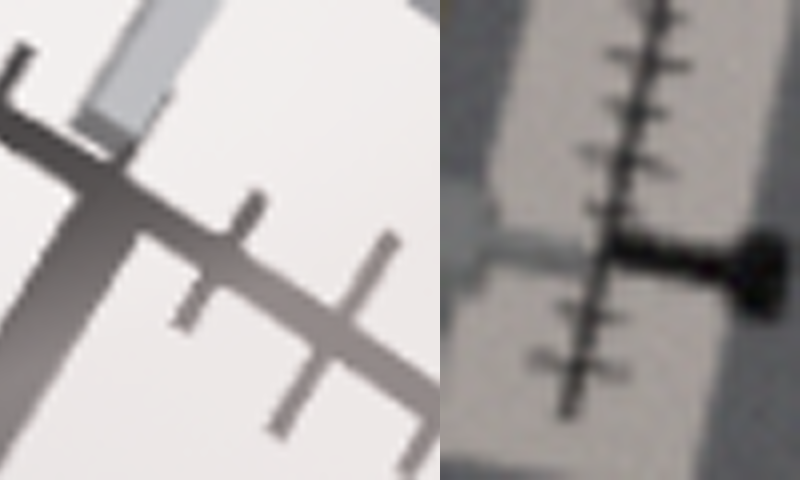

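```bash
cat > fin.py <<'E'
from h import *
import sys
def prof(w,cam,yaw,C=(.5965,.392),z=.073):
    g=cv2.cvtColor(w["frame"],cv2.COLOR_RGB2GRAY).astype(np.float32)
    a=np.radians(yaw);ux=np.array([np.cos(a),np.sin(a)]);uy=np.array([-np.sin(a),np.cos(a)])
    ys=np.arange(-12,12.01,.25)
    xs=np.arange(-16,17,1.)
    I=np.zeros((len(xs),len(ys)))
    for i,x in enumerate(xs):
        p=[proj(w,[*(np.array(C)+ux*x/1e3+uy*y/1e3),z],cam) for y in ys]
        p=np.array(p,np.float32);I[i]=cv2.remap(g,p[None,:,0],p[None,:,1],cv2.INTER_LINEAR)[0]
    return xs,ys,I
if __name__=="__main__":
    cam=sys.argv[1];w=pic(cam)
    for yaw in (-8.7,-7.5):
        xs,ys,I=prof(w,cam,yaw)
        print("yaw",yaw)
        for i,x in enumerate(xs):
            r=I[i];m=np.percentile(r,75);d=np.clip(m-r,0,None);d[d<.35*d.max()]=0
            k=np.argmax(d);l=k
            while l>0 and d[l-1]>0:l-=1
            h=k
            while h<len(d)-1 and d[h+1]>0:h+=1
            if yaw==-8.7 or i%4==0: print(int(x),"depth",int(d.max()),"seg %.2f %.2f c %.2f"%(ys[l],ys[h],(d[l:h+1]*ys[l:h+1]).sum()/d[l:h+1].sum()))
E
python3 fin.py wrist
```

```text
yaw -8.7
-16 depth 114 seg -3.00 2.00 c -0.39
-15 depth 118 seg -3.00 2.25 c -0.28
-14 depth 123 seg -2.75 2.25 c -0.20
-13 depth 125 seg -2.75 2.00 c -0.27
-12 depth 130 seg -2.75 2.25 c -0.21
-11 depth 130 seg -2.75 2.25 c -0.16
-10 depth 132 seg -2.75 2.25 c -0.17
-9 depth 136 seg -2.75 2.50 c -0.09
-8 depth 146 seg 9.75 11.00 c 10.40
-7 depth 142 seg -2.50 2.50 c 0.01
-6 depth 151 seg 10.00 11.25 c 10.59
-5 depth 148 seg 10.00 11.25 c 10.62
-4 depth 94 seg -2.50 12.00 c 5.11
-3 depth 41 seg -2.75 12.00 c 5.60
-2 depth 40 seg 9.75 11.50 c 10.68
-1 depth 125 seg 10.00 11.25 c 10.66
0 depth 151 seg 10.00 11.25 c 10.65
1 depth 149 seg 10.00 11.50 c 10.75
2 depth 136 seg 10.00 11.50 c 10.76
3 depth 77 seg 0.75 6.00 c 3.40
4 depth 75 seg 0.75 6.00 c 3.42
5 depth 73 seg 0.50 6.00 c 3.31
6 depth 72 seg 1.25 6.00 c 3.75
7 depth 72 seg 1.50 6.00 c 3.90
8 depth 74 seg 1.50 6.00 c 3.92
9 depth 73 seg 1.50 6.00 c 3.92
10 depth 71 seg 1.50 6.00 c 3.94
11 depth 84 seg 1.50 6.25 c 4.06
12 depth 84 seg 1.50 6.00 c 4.00
13 depth 83 seg 1.75 6.00 c 4.08
14 depth 78 seg 1.75 6.25 c 4.14
15 depth 78 seg 1.75 6.25 c 4.16
16 depth 76 seg 1.75 6.25 c 4.17
yaw -7.5
-16 depth 114 seg -2.50 2.50 c 0.02
-12 depth 128 seg -2.50 2.50 c 0.04
-8 depth 138 seg -2.50 2.50 c 0.07
-4 depth 81 seg 6.75 12.00 c 9.74
0 depth 144 seg 0.75 5.50 c 3.03
4 depth 75 seg 0.50 6.00 c 3.31
8 depth 76 seg 1.25 5.75 c 3.70
12 depth 80 seg 1.25 5.75 c 3.73
16 depth 77 seg 1.50 6.00 c 3.89
```

```bash
cat > fin2.py <<'E'
from fin import *
for cam in sys.argv[1:]:
    w=pic(cam)
    xs,ys,I=prof(w,cam,-7.4)
    print(cam)
    for nm,a,b in(("ptr",-14,-7),("ptr near",-9,-6),("mark near",4,7),("mark",6,12)):
        r=I[(xs>=a)&(xs<=b)].mean(0);m=np.percentile(r,80);h=(m+r[(ys>-6)&(ys<9)].min())/2
        d=r<h;k=np.argmin(np.where((ys>-6)&(ys<9),r,999));l=k
        while l>0 and d[l-1]:l-=1
        while k<len(d)-1 and d[k+1]:k+=1
        e=lambda i,j:ys[i]+(h-r[i])/(r[j]-r[i])*(ys[j]-ys[i])
        print(nm,"edges %.2f %.2f mid %.2f"%(e(l,l-1),e(k,min(k+1,len(d)-1)),(e(l,l-1)+e(k,min(k+1,len(d)-1)))/2))
E
python3 fin2.py wrist side top
```

```text
wrist
ptr edges -2.42 2.52 mid 0.05
ptr near edges -2.40 2.61 mid 0.11
mark near edges 0.84 5.88 mid 3.36
mark edges 1.34 5.90 mid 3.62
side
ptr edges -1.19 5.93 mid 2.37
ptr near edges -1.45 6.01 mid 2.28
mark near edges 2.78 9.45 mid 6.12
mark edges 2.57 9.85 mid 6.21
top
ptr edges -5.27 2.84 mid -1.21
ptr near edges -5.02 3.01 mid -1.01
mark near edges -3.15 5.70 mid 1.28
mark edges -2.96 5.84 mid 1.44
```

```bash
python3 -m jog '[[[0,0,0,0,0,4,0.5],[0,0,0,0,0,5,0.5],[0,0,0,0,0,0,0.5],[0,0,0,0,0,0,0.5]]]'
python3 fin2.py wrist side top; python3 st.py 14
```

```text
time: 57.4
position: [0.4872, 0.3851, 0.1009]
tool_rot: [-3.115, -0.385, 0.001]
ft_force: [-3.3, 1.1, 6.4]
grip_width: 0.159
wrist
ptr edges 0.14 4.73 mid 2.44
ptr near edges -0.11 4.73 mid 2.31
mark near edges -0.04 4.76 mid 2.36
mark edges 0.95 5.26 mid 3.11
side
ptr edges 1.93 9.06 mid 5.49
ptr near edges 2.13 8.88 mid 5.50
mark near edges 2.62 9.57 mid 6.09
mark edges 2.47 9.89 mid 6.18
top
ptr edges -2.89 5.76 mid 1.43
ptr near edges -3.01 5.93 mid 1.46
mark near edges -3.18 5.72 mid 1.27
mark edges -2.98 5.81 mid 1.42
t 57.55 p [0.4872 0.3851 0.1009] q [-0.33  0.41 -0.47  1.68  0.2   1.11 -2.18] g 14.1
turn(deg) [-0.15  0.02  0.09]
```

```bash
python3 -m jog '[[[0,0,0,0,0,0,3.5],[0,0,0,0,0,0,3.5],[0,0,0,0,0,0,3.5],[0,0,0,0,0,0,3.5],[0,0,-3,0,0,0,3.5],[1,0.7,-3,0,0,0,3.5],[1,0.7,0,0,0,0,3.5],[0,0,0,0,0,0,3.5],[0,0,0,0,0,0,3.5]]]'
python3 fin2.py wrist side top; python3 st.py 14
python3 - <<'E'
from h import *
print(np.round(pic("wrist")["pose"],3)[:3,3])
E
```

```text
time: 58.45
position: [0.5107, 0.3747, 0.1588]
tool_rot: [-3.117, -0.382, 0.002]
ft_force: [-1.0, -0.1, 0.1]
grip_width: 0.404
wrist
ptr edges 0.22 4.38 mid 2.30
ptr near edges -0.54 4.38 mid 1.92
mark near edges -0.54 1.20 mid 0.33
mark edges -0.58 4.73 mid 2.07
side
ptr edges 1.90 9.08 mid 5.49
ptr near edges 2.13 8.91 mid 5.52
mark near edges 2.64 9.48 mid 6.06
mark edges 2.50 9.84 mid 6.17
top
ptr edges -4.05 5.29 mid 0.62
ptr near edges -3.19 5.80 mid 1.31
mark near edges -3.23 5.76 mid 1.27
mark edges -2.93 5.87 mid 1.47
t 58.6 p [0.51   0.3755 0.1589] q [-0.3   0.38 -0.47  1.59  0.18  1.22 -2.13] g 35.3
turn(deg) [-0.09  0.08  0.06]
[0.59  0.395 0.298]
```

Run:
```python
from fin import *
w=pic("wrist");xs,ys,I=prof(w,"wrist",-7.4)
sel=(ys>=-3)&(ys<=7);print(ys[sel][::2])
for x in(-16,-14,-12,-10,-8,-6,-4,-2,0,2,4,6,8,10,12,14,16): print(x,I[xs==x][0][sel][::2].astype(int))
```

```text
[-3.  -2.5 -2.  -1.5 -1.  -0.5  0.   0.5  1.   1.5  2.   2.5  3.   3.5
  4.   4.5  5.   5.5  6.   6.5  7. ]
-16 [241 241 241 241 241 240 216 178 144 132 127 127 126 128 144 188 240 242
 243 243 243]
-14 [242 242 242 242 241 241 230 198 147 131 125 124 124 129 156 197 238 242
 243 243 243]
-12 [242 242 242 242 241 238 221 186 135 125 124 123 122 124 150 191 229 239
 243 243 243]
-10 [243 243 243 243 243 240 218 186 139 124 122 121 120 124 162 198 230 240
 244 244 244]
-8 [243 243 243 234 216 177 145 123 122 121 121 120 119 121 149 193 232 240
 244 244 244]
-6 [243 243 243 240 222 173 141 123 121 120 119 119 119 119 129 173 233 240
 244 244 244]
-4 [244 244 244 241 220 153 128 120 119 119 118 117 116 116 124 166 236 242
 244 244 244]
-2 [165 177 176 161 138 125 120 120 129 138 142 137 134 132 130 132 136 149
 156 162 167]
0 [132 125 124 129 124 120 118 121 124 124 121 125 125 119 120 133 143 134
 126 132 133]
2 [244 243 242 234 216 166 134 131 166 191 199 200 199 199 207 216 230 240
 244 244 245]
4 [244 244 245 239 224 181 144 133 165 193 205 206 206 206 207 216 231 240
 245 245 245]
6 [245 245 245 243 235 191 158 150 177 194 204 205 205 205 210 220 234 241
 245 245 245]
8 [245 245 245 245 245 220 206 200 209 210 205 205 205 205 207 216 233 242
 245 245 245]
10 [245 245 245 245 245 245 244 240 228 216 206 205 205 205 205 211 232 241
 244 245 245]
12 [245 245 245 245 245 245 244 243 231 218 208 206 206 206 209 216 235 243
 245 245 245]
14 [245 245 245 245 245 245 244 241 226 213 206 205 205 205 209 217 232 242
 245 245 245]
16 [245 245 245 245 245 245 244 243 230 215 208 205 205 205 207 215 229 240
 246 246 246]
```

```bash
python3 -m jog '[[[-1,-0.7,0,0,0,0,3.5],[-1,-0.7,2,0,0,0,3.5],[0,0,2,0,0,0,3.5],[0,0,2,0,0,0,3.5],[0,0,0,0,0,0,3.5],[0,0,0,0,0,0,0.5],[0,0,0,0,0,0,0.5],[0,0,0,0,0,0,0.5],[0,0,0,0,0,0,0.5],[0,0,0,0,0,0,0.5]]]'
python3 st.py 14
python3 -m jog '[[[0,0,0,0,0,0.7,0.5],[0,0,0,0,0,0.7,0.5],[0,0,0,0,0,0,0.5],[0,0,0,0,0,0,0.5],[0,0,0,0,0,0,3.5],[0,0,0,0,0,0,3.5],[0,0,0,0,0,0,3.5],[0,0,0,0,0,0,3.5],[0,0,-3,0,0,0,3.5],[1,0.7,-3,0,0,0,3.5],[1,0.7,0,0,0,0,3.5]]]'
python3 -m jog '[[[0,0,0,0,0,0,3.5],[0,0,0,0,0,0,3.5]]]'
python3 st.py 13
python3 - <<'E'
from fin import *
w=pic("wrist");xs,ys,I=prof(w,"wrist",-7.4)
sel=(ys>=-3)&(ys<=7);print(ys[sel][::2])
for x in(-16,-14,-12,-10,-8,-6,4,6,8,10,12,14,16): print(x,I[xs==x][0][sel][::2].astype(int))
E
python3 fin2.py side top
```

```text
time: 59.7
position: [0.4886, 0.3854, 0.1011]
tool_rot: [-3.114, -0.383, -0.003]
ft_force: [-0.8, 2.9, 2.8]
grip_width: 0.16
t 59.7 p [0.4886 0.3854 0.1011] q [-0.33  0.41 -0.47  1.68  0.2   1.1  -2.18] g 13.9
turn(deg) [-0.2  -0.14  0.02]
time: 60.8
position: [0.5132, 0.3766, 0.1649]
tool_rot: [-3.117, -0.345, -0.012]
ft_force: [1.1, 0.2, 0.8]
grip_width: 0.399
time: 61.0
position: [0.5105, 0.374, 0.1588]
tool_rot: [-3.122, -0.343, 0.003]
ft_force: [-0.7, 1.3, 0.0]
grip_width: 0.399
t 61.0 p [0.5105 0.374  0.1588] q [-0.3   0.38 -0.47  1.59  0.18  1.22 -2.15] g 34.7
turn(deg) [-0.06  0.09 -0.45]
[-3.  -2.5 -2.  -1.5 -1.  -0.5  0.   0.5  1.   1.5  2.   2.5  3.   3.5
  4.   4.5  5.   5.5  6.   6.5  7. ]
-16 [242 242 242 242 242 242 240 221 157 132 123 122 121 121 129 160 201 233
 243 243 243]
-14 [242 242 242 242 242 242 237 214 157 130 121 119 119 119 121 158 201 234
 243 243 243]
-12 [243 243 243 243 243 243 237 218 178 137 120 119 118 117 116 149 190 226
 239 243 243]
-10 [243 243 243 243 243 240 235 219 192 140 118 117 116 116 115 158 199 229
 239 244 244]
-8 [243 243 242 238 201 
[... 351 characters left out ...]
9 225 207 205 214 217 206 205 205 205 205 206 209 233 243
 245 245 245]
10 [245 245 245 245 245 245 243 236 223 211 206 205 205 205 209 217 233 243
 245 245 245]
12 [245 245 245 245 245 245 244 241 223 208 206 205 205 205 209 218 231 240
 245 245 245]
14 [245 245 245 245 245 244 243 240 217 199 203 204 205 205 208 216 230 240
 245 245 245]
16 [245 245 245 245 245 245 243 240 216 200 204 205 205 205 206 214 230 240
 246 246 246]
side
ptr edges 2.24 9.60 mid 5.92
ptr near edges 2.38 9.35 mid 5.86
mark near edges 2.78 9.56 mid 6.17
mark edges 2.50 9.91 mid 6.21
top
ptr edges -3.40 5.78 mid 1.19
ptr near edges -2.71 6.15 mid 1.72
mark near edges -3.19 5.67 mid 1.24
mark edges -2.90 5.77 mid 1.44
```

```bash
python3 -m jog '[[[0,0,-4,0,0,0,3.5],[0,0,-4,0,0,0,3.5],[0,0,-4,0,0,0,3.5],[0,0,0,0,0,0,3.5],[0,0,0,0,0,0,3.5]]]'
python3 - <<'E'
from h import *
s=pic("side");a=s["frame"].astype(int);b=cv2.imread("pics/side0.png")[:,:,::-1].astype(int)
print("flap region diff vs start",np.abs(a-b)[185:262,265:378].mean(),"p99",np.percentile(np.abs(a-b)[190:260,265:378],99), spots("flap_bar","side"))
E
python3 -c "from bench import close_job; print(close_job())"
```

```text
time: 61.65
position: [0.5107, 0.3752, 0.2806]
tool_rot: [-3.12, -0.346, -0.003]
ft_force: [0.9, 0.5, -1.0]
grip_width: 0.402
flap region diff vs start 45.654215990499175 p99 110.0 []
the job is handed in; nothing more can be done
None
```

I did every step in the order asked and handed the job in at about 62 s. My last check that the flap was still shut was inconclusive.

- **Flap:** I swung it over and lowered it slowly onto its open stop. Later I swung it back and lowered it until it touched the rim, where the wrist force rose to about 20 N. I then released it.
- **Canisters:** Four grey ones were present (can1, can2, can4 and can5; can3 was absent). All four stand neck up in the chamber in a 2 x 2 pattern. The wrist view just before closing showed them standing. can1 had been knocked about 3 cm aside, so I found it again before gripping it. I never gripped the turquoise and green look-alikes or the three bystanders.
- **Knob:** I turned it about 135° clockwise in total, with two small corrections at the end. After I let go, the wrist camera put the pointer and mark within about 0.1 mm of each other. The side camera read about 0.3 mm. The top camera's two readings straddled zero, about 0.25 mm short and 0.5 mm past.

**What did not check out:**
- **Flap check:** I compared the side picture at the end with the first one, and it did not match over the chamber. The network also did not find the flap bar. The arm over the control unit was probably blocking that view, but I did not confirm this. That the flap is shut rests on the bar height (about 91 mm at the tool against 88 mm when first gripped) and the contact force before release.
- **Pointer estimate:** My first reading of the turn needed was about 3.5 mm short by later measurement; the two corrections made up the difference.

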